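# Put the portion dippers back on the lockable rack

## Robot

A 6-joint arm with a two-finger parallel gripper is mounted at the origin on a cart in front of the work surface, level with it; the furniture and walls round the work are solid. World frame = base frame: x ahead of the robot, y to its left, z up, the work surface at z = 0. Lengths are in mm, angles in rad, forces in N, time in s.
With the tool pointing down it reaches from about 350 to 775 mm from the base axis. Payload 7.3 kg.
Tool frame: the origin (TCP) lies at the very end of the fingers, on their centre line; the grasp point (between the pads) lies bot.grip_point_offset behind it (bot.grip_point_offset is the distance from the TCP to the grasp point, in mm); z points along the fingers, y is the line along which they close (so a half turn about z gives the same grasp; the last joint's range is limited). The gripper opens to 92 mm and grips with 3 to 60 N. Pads are 19 mm wide; open, the fingers measure 130 mm over their backs; the gripper's body (75 mm by 190 mm) begins 47 mm behind the grasp point.
Start: joints at [-1.365, 0.342, 1.524, -0, 1.275, -0.146], TCP at [180.932, -492.858, 226.741] pointing down, gripper open.
Joint ranges: [-2.53, 2.53], [-0.77, 2.02], [0.04, 2.7], [-1, 4.14], [0.28, 2.66], [-3.11, 3.11]. Speed limits (rad/s): [2.57, 2.57, 3.14, 3.14, 3.14, 3.14].

## Interface

Orientations are given as [roll, pitch, yaw] about the fixed x, y, z axes, in that order (R = Rz(yaw) Ry(pitch) Rx(roll)).
In Python, from plant import bot gives the robot as it stands. The module is installed in compiled form; this text tells all that it offers.
- The arm moves only by the tool carry_out, never from a script. Its argument "plan" is a list of rows, each an object of numbers: "tx", "ty", "tz": the shift along the world's x, y, z in mm; "rx", "ry", "rz": the turn, a rotation vector about the world's x, y, z in rad. A call has 1 to 12 rows; each row shifts and turns the commanded pose from where the row before left it; what a row does not reach is not made up. A row lasts 1/10 s, in which the tool goes at most 50 mm and 8.59 degrees, less where a joint would pass 70% of its speed; a pose out of reach is approached as far as the arm can. A call with a gripper value outside its range is refused whole. "gripper" is the closure, from 0 (fully open) to 1 (shut), set as the call begins (left out, the last holds). The fingers move at their own pace and stop on an object; the grip force is fixed at half the most. Time passes only in rows, so rows that do not move let the fingers close. It gives the time, the measured TCP pose, the force, the opening and the grip force at its end, in the units of the state.
- bot.get_obs(): the state, without advancing time (a new reading comes with each control period).
- bot.capture(name): name is "scene" or "top" or "wrist"; returns the picture (384x512x3 uint8, red, green, blue); there is no depth.
- bot.camera_model(name): a dict with "camera_matrix" (3x3 intrinsics, pixels), "dist" ([k1, k2, p1, p2, k3] as OpenCV has them; the pictures are not rectified), "R" (3x3) and "t" (3): a world point X has camera coordinates R X + t. Camera axes: x right, y down, z forward; pixel columns grow to the right and rows downward; lengths in mm; the calibration is good to about 2 mm. A picture is of the moment at which its call begins: read the wrist's pose just before it. camera_model takes no time and is no camera call; for the wrist camera it gives the pose at the moment of the call.
- bot.close_job(): hands the job in; it is judged then, once.
The state is a dict: "time": time; "joint_positions": joint angles; "dq": joint speeds; "tau": joint torques, N m; "tool_pos": TCP position; "tcp_rot": TCP orientation; "contact_force": force on the tool from outside, world axes, zero at the start; "moment": the same for the moment, N m; "grip_width": finger opening in mm; "finger_force": force on a finger pad.
Only numpy, scipy, OpenCV 4.12 (cv2) and the standard library are available. Lean on these libraries where they do the work, as an engineer would, in place of code of your own. Each camera call takes 0.05 s, during which the arm holds its last target. There are 200 camera calls.

## Task

Put the washed portion dippers back on their rack: lift the keeper's sprung knob, swing its bar open and let it drop into the open notch, then hang every dipper standing on the table by its hook on the rail, each in front of its own silhouette between the collars there. When all hang still, lift the knob again, swing the bar back over the hooks to its front stop and let it drop home in the fork and the shut notch, leaving the two small handleless cups on the table where they are.

Things in the scene. Friction and masses are not known exactly. Their poses are not given: they have to be found in the camera images.
- rack: Fixed steel drip rack. Origin on the table under the rail; x towards its backboard, y along the rail, z up. Rail: 10 mm round bar at x=0, top at z=245 mm, between posts at y=-227 (carries the keeper) and y=+262 mm. Places on it at y=-97, -9, 79, 167, between 20 mm round, 6 mm thick collars 44 mm to either side. Backboard: front at x=+30, top at z=190. Tray: lip 14 mm high, front edge at x=-108, sides at y=-250 and 285.
- keeper (a joint): Turn of the keeper, a 10 mm bar 510 mm long on the -y post. 0 = shut: bar 12 mm above the rail, end down in a fork on the +y post (tall stop in front at -0.002, low prong behind; in the fork it reads under 0.02, drops in from up to +0.03), so no hook passes. Grows clockwise from above; 1.40 rad = open, bar pointing back. A pin locks it in notches at 0 and 1.40 (play 0.06); between them it rides on a raised land.
- keeper_lift (a joint): Lift of the keeper (knob and bar together) in m: 0 = dropped home in a notch, about 0.009 = pin resting on the land between the notches, 0.022 = upper stop. It must be lifted more than 0.014 to turn freely over land and fork. Sprung downward: about 7 N at 0 and 9.5 N at the stop, its weight included.
- keeper_knob (a point): Grip point of the keeper's black wing knob, on the turning axis, 12 mm below the knob's top (z=291 mm when dropped home). Wing 18 mm thick, 52 mm long, 30 mm high; y points along wing and bar (at keeper=0 along the rack's y), x across the wing, z up. A 30 mm round hub begins 18 mm under this point.
- dipper_small: Steel dipper, may be absent: cup 54 mm across, 44 high, about 140 g, 191 mm high in all, heavy flat bottom. Origin: centre of its underside; z up, x from cup to handle. Upright handle 14 mm wide (y), 3 thick at x=28.5, with a black grip sleeve 18 mm wide (y), 12 thick, z=111 to 165. The weight is off to the cup's side: hung, its foot swings back about 0.3 rad until the handle leans on the backboard.
- dipper_medium: Steel dipper, may be absent: cup 64 mm across, 52 high, about 170 g, 191 mm high in all, heavy flat bottom. Origin: centre of its underside; z up, x from cup to handle. Upright handle 14 mm wide (y), 3 thick at x=33.5, with a black grip sleeve 18 mm wide (y), 12 thick, z=111 to 165. The weight is off to the cup's side: hung, its foot swings back about 0.3 rad until the handle leans on the backboard.
- dipper_large: Steel dipper, may be absent: cup 74 mm across, 60 high, about 200 g, 191 mm high in all, heavy flat bottom. Origin: centre of its underside; z up, x from cup to handle. Upright handle 14 mm wide (y), 3 thick at x=38.5, with a black grip sleeve 18 mm wide (y), 12 thick, z=111 to 165. The weight is off to the cup's side: hung, its foot swings back about 0.3 rad until the handle leans on the backboard.
- dipper_xl: Steel dipper, may be absent: cup 84 mm across, 68 high, about 240 g, 191 mm high in all, heavy flat bottom. Origin: centre of its underside; z up, x from cup to handle. Upright handle 14 mm wide (y), 3 thick at x=43.5, with a black grip sleeve 18 mm wide (y), 12 thick, z=111 to 165. The weight is off to the cup's side: hung, its foot swings back about 0.3 rad until the handle leans on the backboard.
- dipper_small_hook (a point): Underside of the crown of that dipper's open hook, where the rail belongs: 22 mm behind its handle, 187.5 mm above the cup's underside; axes as the dipper's. The hook is the handle strip bent to +x, away from the cup: 36 mm wide inside, its tip 18 mm behind this point and 38 mm below it.
- dipper_medium_hook (a point): Underside of the crown of that dipper's open hook, where the rail belongs: 22 mm behind its handle, 187.5 mm above the cup's underside; axes as the dipper's. The hook is the handle strip bent to +x, away from the cup: 36 mm wide inside, its tip 18 mm behind this point and 38 mm below it.
- dipper_large_hook (a point): Underside of the crown of that dipper's open hook, where the rail belongs: 22 mm behind its handle, 187.5 mm above the cup's underside; axes as the dipper's. The hook is the handle strip bent to +x, away from the cup: 36 mm wide inside, its tip 18 mm behind this point and 38 mm below it.
- dipper_xl_hook (a point): Underside of the crown of that dipper's open hook, where the rail belongs: 22 mm behind its handle, 187.5 mm above the cup's underside; axes as the dipper's. The hook is the handle strip bent to +x, away from the cup: 36 mm wide inside, its tip 18 mm behind this point and 38 mm below it.
- place_small_rail (a point): Top of the rail at the place of the 54 mm dipper, marked on the backboard behind it by a white tile with that dipper's black silhouette (cup 54 mm wide, actual size). Axes as the rack's. Which place is whose differs from start to start.
- place_medium_rail (a point): Top of the rail at the place of the 64 mm dipper, marked on the backboard behind it by a white tile with that dipper's black silhouette (cup 64 mm wide, actual size). Axes as the rack's. Which place is whose differs from start to start.
- place_large_rail (a point): Top of the rail at the place of the 74 mm dipper, marked on the backboard behind it by a white tile with that dipper's black silhouette (cup 74 mm wide, actual size). Axes as the rack's. Which place is whose differs from start to start.
- place_xl_rail (a point): Top of the rail at the place of the 84 mm dipper, marked on the backboard behind it by a white tile with that dipper's black silhouette (cup 84 mm wide, actual size). Axes as the rack's. Which place is whose differs from start to start.
- sample_cup_4: Bystander: empty steel cup, 66 mm across, 33 mm high; origin under its centre.
- sample_cup_2: Bystander: steel cup with brown filling, 68 mm across, 34 mm high; origin under its centre.
There are look-alikes about, which are no part of the job. What is shaped like the dipper_small but blue is not meant.

How it is judged (in metres and radians):
On the way, in this order (a step that is already met when the one before it is completed fails the run):
1. the keeper is open and has dropped into its open notch (value of joint keeper above 1.3 rad and value of joint keeper_lift below 0.003 m), for 0.2 s.
2. every dipper hangs still by its hook on the rail at its own silhouette, with the keeper still open (y of dipper_small_hook in the frame of place_small_rail between -0.038 and 0.038 m and x of dipper_small_hook in the frame of place_small_rail between -0.025 and 0.025 m and z of dipper_small_hook in the frame of place_small_rail between -0.016 and 0.012 m and angle between each of dipper_small, dipper_medium, dipper_large, dipper_xl's own z axis and vertical below 0.5 rad and linear speed of each of dipper_small, dipper_medium, dipper_large, dipper_xl below 0.05 m/s and angular speed of each of dipper_small, dipper_medium, dipper_large, dipper_xl below 0.4 rad/s and y of dipper_medium_hook in the frame of place_medium_rail between -0.038 and 0.038 m and x of dipper_medium_hook in the frame of place_medium_rail between -0.025 and 0.025 m and z of dipper_medium_hook in the frame of place_medium_rail between -0.016 and 0.012 m and y of dipper_large_hook in the frame of place_large_rail between -0.038 and 0.038 m and x of dipper_large_hook in the frame of place_large_rail between -0.025 and 0.025 m and z of dipper_large_hook in the frame of place_large_rail between -0.016 and 0.012 m and y of dipper_xl_hook in the frame of place_xl_rail between -0.038 and 0.038 m and x of dipper_xl_hook in the frame of place_xl_rail between -0.025 and 0.025 m and z of dipper_xl_hook in the frame of place_xl_rail between -0.016 and 0.012 m and value of joint keeper above 1.3 rad), for 0.3 s.
At the end, for the whole second after the job is handed in: Every dipper present hangs still with its hook over the rail, between the two collars of its own silhouette (hook within 38 mm of its middle along the rail); the keeper is shut with its bar down in the fork (under 0.03 rad) and dropped home in its notch (lift under 3 mm) (y of dipper_small_hook in the frame of place_small_rail between -0.038 and 0.038 m and x of dipper_small_hook in the frame of place_small_rail between -0.025 and 0.025 m and z of dipper_small_hook in the frame of place_small_rail between -0.016 and 0.012 m and angle between each of dipper_small, dipper_medium, dipper_large, dipper_xl's own z axis and vertical below 0.5 rad and linear speed of each of dipper_small, dipper_medium, dipper_large, dipper_xl below 0.05 m/s and angular speed of each of dipper_small, dipper_medium, dipper_large, dipper_xl below 0.4 rad/s and y of dipper_medium_hook in the frame of place_medium_rail between -0.038 and 0.038 m and x of dipper_medium_hook in the frame of place_medium_rail between -0.025 and 0.025 m and z of dipper_medium_hook in the frame of place_medium_rail between -0.016 and 0.012 m and y of dipper_large_hook in the frame of place_large_rail between -0.038 and 0.038 m and x of dipper_large_hook in the frame of place_large_rail between -0.025 and 0.025 m and z of dipper_large_hook in the frame of place_large_rail between -0.016 and 0.012 m and y of dipper_xl_hook in the frame of place_xl_rail between -0.038 and 0.038 m and x of dipper_xl_hook in the frame of place_xl_rail between -0.025 and 0.025 m and z of dipper_xl_hook in the frame of place_xl_rail between -0.016 and 0.012 m and value of joint keeper between -0.05 and 0.03 rad and value of joint keeper_lift below 0.003 m); the robot touches nothing.
It fails at once if one of the two small cups standing by is pushed more than 3 cm (distance of any of sample_cup_4, sample_cup_2 from where it was at the start of the episode above 0.03 m).
Of dipper_small, dipper_medium, dipper_large, dipper_xl only 3 to 4 are there at a start; the rules pass over those that are not, and their reading is None.
At some moment in a run one of dipper_small, dipper_medium, dipper_large, dipper_xl may be knocked a few centimetres aside while the robot is not near it.
Once in a run the grip may slacken for a moment while it holds something.
It also fails if it takes over 210 s, if anything falls off the work surface, if the arm or the gripper's body presses on something with over 40 N, if the wrist force passes 120 N, or if a joint passes its speed limit or range.

## Working session

There is one attempt and no reset: what is moved stays moved. The work goes in short steps, Python scripts to look and compute and a tool call to move; the robot and the scene stay as the last step left them, time stands still between calls to the robot, and variables do not carry over. Pictures are saved under pics/ and viewed, at most 14 in all, crops included, and the job is handed in when it is done.

Besides the shell and the picture viewer there is one more tool, called after ">>>" in YAML: its name, and indented under it one key for each argument. carry_out: Moves the arm, as the interface text tells. Its arguments: {"type":"object","properties":{"plan":{"type":"array"},"gripper":{"type":"number"}},"required":["plan"]}

```bash
mkdir -p pics
python3 - <<'E'
from plant import bot
import cv2,numpy as np
o=bot.get_obs();print(o,bot.grip_point_offset)
ims=[]
for n in ["scene","top","wrist"]:
    im=bot.capture(n);cv2.imwrite(f"pics/{n}0.png",im[:,:,::-1]);m=bot.camera_model(n);print(n,np.round(m["camera_matrix"],1).tolist(),np.round(m["dist"],3),np.round(m["R"],3).tolist(),np.round(m["t"],1))
for n in["scene","top"]:
    cv2.imwrite(f"pics/{n}0b.png",cv2.resize(cv2.imread(f"pics/{n}0.png"),(800,600),interpolation=cv2.INTER_CUBIC))
E
```

```text
{'time': 0.0, 'joint_positions': array([-1.36495584e+00,  3.42719831e-01,  1.52499670e+00, -1.92999973e-05,
        1.27538789e+00, -1.45997217e-01]), 'dq': array([-2.93050326e-05,  8.45828773e-04,  2.50017733e-04,  1.05300268e-04,
        6.77653553e-04,  7.08384032e-04]), 'tau': array([ 1.15057514e-04, -4.31246710e+01, -2.44215059e+01,  7.18762306e-02,
        5.59891749e-02, -1.41873629e-04]), 'tool_pos': array([ 180.86233045, -492.44155243,  226.05355118]), 'tcp_rot': array([-3.14009429e+00, -2.01670171e-04,  3.51843186e-01]), 'contact_force': array([ 0.66556228, -0.40298608, -0.04358322]), 'moment': array([-0.03198761,  0.02388417,  0.04283185]), 'finger_force': 0.0, 'grip_width': 91.75101324967895} 18.8
scene [[383.7, 0.0, 254.7], [0.0, 383.7, 186.7], [0.0, 0.0, 1.0]] [-0.11  0.    0.    0.    0.  ] [[-0.546, -0.838, -0.005], [-0.631, 0.415, -0.655], [0.551, -0.355, -0.755]] [ 249.5  449.4 1046. ]
top [[498.0, 0.0, 257.0], [0.0, 498.0, 191.1], [0.0, 0.0, 1.0]] [-0.045  0.     0.     0.     0.   ] [[0.013, -1.0, 0.006], [-0.992, -0.014, -0.123], [0.123, -0.004, -0.992]] [ -29.6  500.9 1607.5]
wrist [[315.0, 0.0, 254.5], [0.0, 315.0, 192.7], [0.0, 0.0, 1.0]] [-0.089  0.     0.     0.     0.   ] [[0.345, -0.939, -0.001], [-0.895, -0.329, 0.3], [-0.281, -0.103, -0.954]] [-524.2  -38.3  390.9]
```

View pics/scene0b.png

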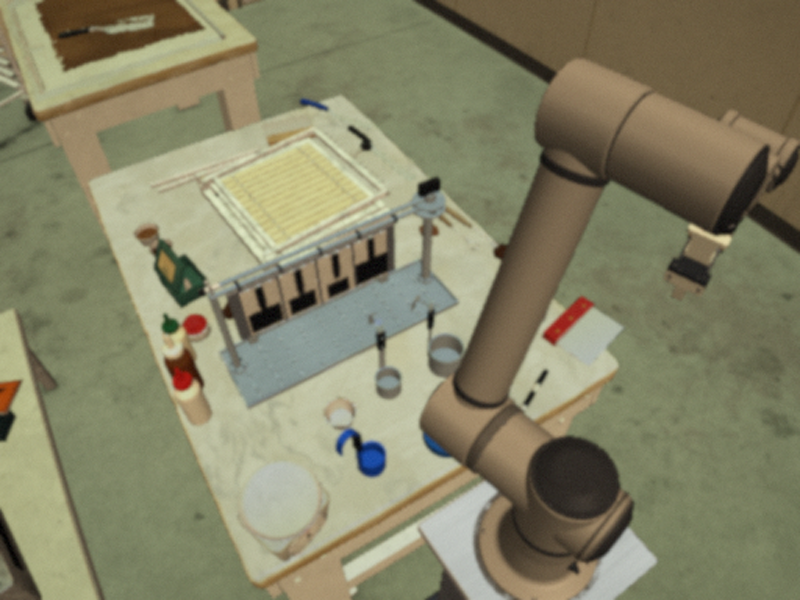

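View pics/top0b.png

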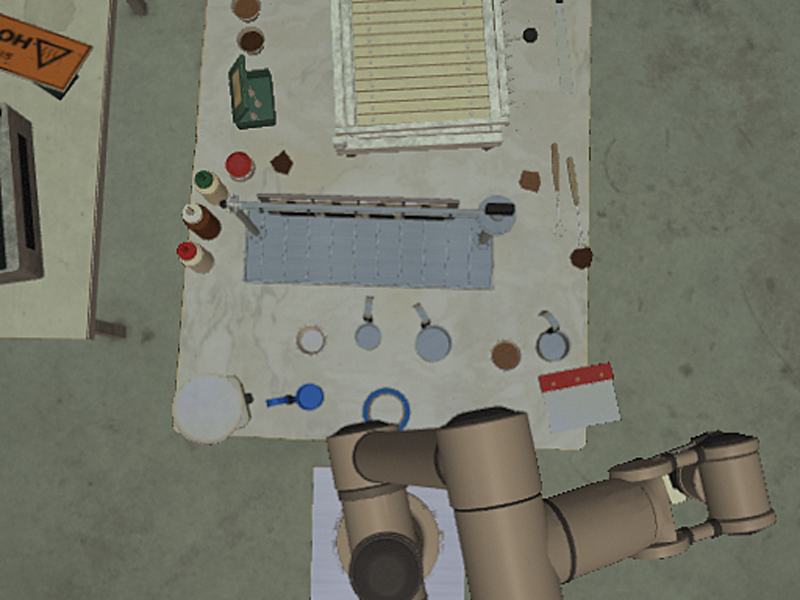

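The scene and top views show three steel dippers, at about (368,335), (432,343) and (552,345) in the scaled top picture. The bystander cups are at (311,340) and (505,355), the rack knob at (498,210), and the rail runs from (230,203) to (498,210). The blue dipper is a decoy.

```bash
cat > h.py <<'E'
import numpy as np,cv2
from plant import bot
def ray(m,uv):
    p=cv2.undistortPoints(np.array([[uv]],float),np.array(m["camera_matrix"]),np.array(m["dist"]))[0,0]
    R=np.array(m["R"]);t=np.array(m["t"]);d=R.T@np.array([p[0],p[1],1]);return -R.T@t,d/np.linalg.norm(d)
def onz(m,uv,z):
    c,d=ray(m,uv);return c+d*(z-c[2])/d[2]
def tri(m1,a,m2,b):
    c1,d1=ray(m1,a);c2,d2=ray(m2,b)
    s=np.linalg.lstsq(np.c_[d1,-d2],c2-c1,rcond=None)[0];p,q=c1+d1*s[0],c2+d2*s[1]
    return (p+q)/2,np.linalg.norm(p-q)
def proj(m,X):
    R=np.array(m["R"]);return cv2.projectPoints(np.array([X],float).reshape(-1,1,3),cv2.Rodrigues(R)[0],np.array(m["t"],float),np.array(m["camera_matrix"]),np.array(m["dist"]))[0].reshape(-1,2)
E
python3 - <<'E'
from h import *
a=cv2.imread("pics/top0.png")
c=cv2.resize(a[180:240,190:390],None,fx=4,fy=4,interpolation=3)
d=cv2.resize(a[115:165,140:340],None,fx=4,fy=4,interpolation=3)
s=cv2.imread("pics/scene0.png")
e=cv2.resize(s[105:230,125:300],None,fx=4,fy=4,interpolation=3)[:, :800]
cv2.imwrite("pics/c1.png",np.vstack([c,d]));cv2.imwrite("pics/c2.png",e)
m=bot.camera_model("top");k=.64
for n,uv,z in [("A",(368,337),44),("B",(432,344),60),("C",(552,347),52),("cup4",(311,340),33),("cup2",(505,355),34),("knob",(498,209),303),("post+",(230,203),245)]:
    print(n,onz(m,(uv[0]*k,uv[1]*k),z).round(0))
E
```

```text
A [418.  46.  44.]
B [404. -86.  60.]
C [ 402. -335.   52.]
cup4 [411. 165.  33.]
cup2 [ 385. -240.   34.]
knob [ 631. -191.  303.]
post+ [649. 300. 245.]
```

View pics/c1.png

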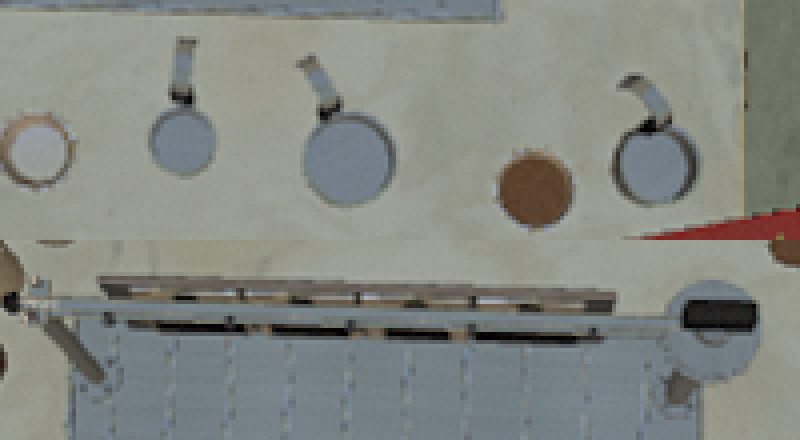

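View pics/c2.png

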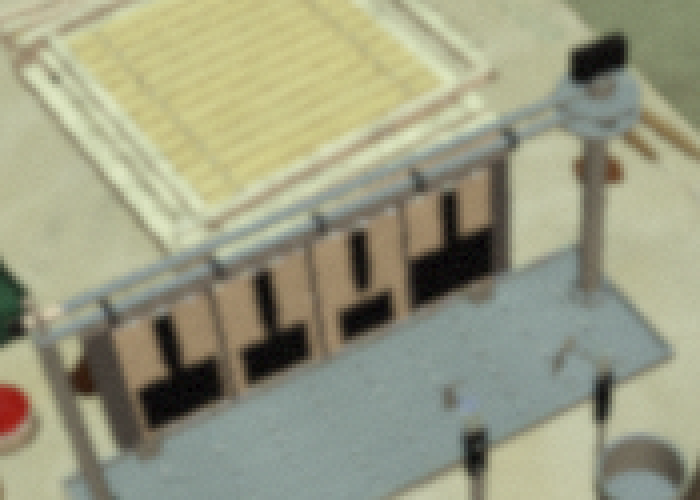

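Top crop: cups at (183,142), (350,160) and (655,165), collars at (110..592, ~325), knob at (718,315). Scene crop: silhouettes left to right look like large, medium, small, XL, with collars at (107,310), (218,268), (318,222), (418,180) and (510,137).

Run:
```python
from h import *
ms,mt=bot.camera_model("scene"),bot.camera_model("top")
sc=[(107,310),(218,268),(318,222),(418,180),(510,137)];tc=[(110,318),(230,322),(350,324),(470,328),(592,333)]
S=lambda p:(p[0]/4+125-.4,p[1]/4+105-.4);T=lambda p:(p[0]/4+140-.4,(p[1]-240)/4+115-.4)
P=[]
for a,b in zip(sc,tc):
    X,r=tri(ms,S(a),mt,T(b));P.append(X);print(X.round(1),round(r,1))
P=np.array(P);ys=np.array([211,123,35,-53,-141])
d=np.polyfit(ys,P[:,:2],1);yaw=np.arctan2(-d[0][0],d[0][1]);print("scale",np.linalg.norm(d[0]),"yaw",yaw,"origin",d[1])
u=d[0]/np.linalg.norm(d[0]);print("post/knob",d[1]-227*u,"post+",d[1]+262*u)
X,r=tri(ms,S((600,60)),mt,T((720,315)));print("knob",X.round(1),r)
# dark silhouette widths on the board plane: x local=30
xl=np.array([u[1],-u[0],0]);o=np.r_[d[1],0];n=xl
im=cv2.imread("pics/scene0.png")
dark=((im.max(2)<60)*255).astype(np.uint8);dark[:,:]=dark
N,l,st,ce=cv2.connectedComponentsWithStats(dark)
for i in range(1,N):
    if st[i,4]>100 and 125<ce[i,0]<270 and 140<ce[i,1]<225:
        vv,uu=np.where(l==i);L=[]
        for q in zip(uu,vv):
            c,dd=ray(ms,q);X=c+dd*((o+30*xl-c)@n)/(dd@n);L.append(((X-o)@np.r_[u,0],X[2]))
        L=np.array(L);lo=L[L[:,1]<np.percentile(L[:,1],40)];print(ce[i].round(),st[i,4],"y",np.percentile(lo[:,0],[2,50,98]).round(0),"z",L[:,1].min().round(),L[:,1].max().round())
```

```text
[638.4 242.8 245.4] 3.8
[637.  154.8 240.4] 0.7
[636.8  67.9 241.7] 1.9
[634.4 -20.1 242.4] 0.1
[ 631.9 -107.3  246.6] 2.9
scale 0.9945890149400711 yaw -0.01801133644709146 origin [635.0552111   32.79170875]
post/knob [ 630.96685878 -194.17147191] post+ [639.77392611 294.74921242]
knob [ 636.5 -196.6  283.7] 0.3329742071107129
[238. 170.] 284 y [-138.  -96.  -55.] z 60.0 181.0
[193. 189.] 180 y [ 53.  80. 107.] z 61.0 180.0
[169. 200.] 259 y [135. 169. 201.] z 60.0 180.0
```

>>> carry_out:
  plan:
    - {"tz":45,"rz":0.12}
    - {"tz":45,"rz":0.12}
    - {"tx":45,"ty":10,"rz":0.12}
    - {"tx":45,"ty":10,"rz":0.12}
    - {"tx":40,"ty":30,"rz":0.12}
    - {"tx":40,"ty":30,"rz":0.12}
    - {"tx":40,"ty":30,"rz":0.12}
    - {"tx":40,"ty":30,"rz":0.12}
    - {"tx":40,"ty":30,"rz":0.12}
    - {"tx":40,"ty":30,"rz":0.12}
    - {"tx":40,"ty":28}
    - {"tx":30,"ty":20}

```text
invalid input at $.plan[0]: expected keys tx, ty, tz, rx, ry, rz
```

>>> carry_out:
  plan:
    - {"tx":40,"ty":40,"tz":15}
    - {"tx":10,"ty":11,"tz":20}
    - {}

```text
invalid input at $.plan[0]: expected keys tx, ty, tz, rx, ry, rz
```

Run:
```python
from h import *
o=bot.get_obs();print(o["time"],o["tool_pos"],o["tcp_rot"],o["joint_positions"],o["contact_force"])
m=bot.camera_model("wrist");im=bot.capture("wrist");cv2.imwrite("pics/w1.png",im[:,:,::-1])
np.savez("pics/w1",**{k:np.array(v) for k,v in m.items()})
print(proj(m,[631,-194,303]),proj(m,[631,-194,248]))
```

```text
0.15 [ 180.86314487 -492.5408145   226.20498331] [-3.14044205e+00 -1.71910338e-04  3.51780450e-01] [-1.36500636e+00  3.42566361e-01  1.52479105e+00  2.82271460e-06
  1.27539861e+00 -1.45991401e-01] [-0.76685469  0.56355638  0.61811776]
[[ -3390.32619585 -12924.88990123]] [[-20769518.80231598 -77513030.49981858]]
```

View pics/w1.png

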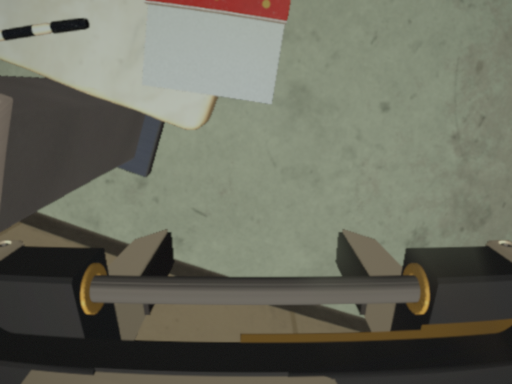

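The move was refused because every row needs all six keys. The picture is only the start view: gripper fingers at the bottom, floor and the table edge.

>>> carry_out:
  plan:
    - {"tx":0,"ty":0,"tz":45,"rx":0,"ry":0,"rz":0.12}
    - {"tx":0,"ty":0,"tz":45,"rx":0,"ry":0,"rz":0.12}
    - {"tx":45,"ty":10,"tz":0,"rx":0,"ry":0,"rz":0.12}
    - {"tx":45,"ty":10,"tz":0,"rx":0,"ry":0,"rz":0.12}
    - {"tx":40,"ty":30,"tz":0,"rx":0,"ry":0,"rz":0.12}
    - {"tx":40,"ty":30,"tz":0,"rx":0,"ry":0,"rz":0.12}
    - {"tx":40,"ty":30,"tz":0,"rx":0,"ry":0,"rz":0.12}
    - {"tx":40,"ty":30,"tz":0,"rx":0,"ry":0,"rz":0.12}
    - {"tx":40,"ty":30,"tz":0,"rx":0,"ry":0,"rz":0.12}
    - {"tx":40,"ty":30,"tz":0,"rx":0,"ry":0,"rz":0.12}
    - {"tx":40,"ty":28,"tz":0,"rx":0,"ry":0,"rz":0}
    - {"tx":30,"ty":20,"tz":0,"rx":0,"ry":0,"rz":0}

```text
time: 1.4
tool_pos: [582.9, -242.4, 316.3]
tcp_rot: [-3.142, -0.001, 1.554]
contact_force: [0.4, -0.3, -0.3]
grip_width: 91.9
finger_force: 0.0
```

>>> carry_out:
  plan:
    - {"tx":40,"ty":30,"tz":15,"rx":0,"ry":0,"rz":0}
    - {"tx":10,"ty":21,"tz":15,"rx":0,"ry":0,"rz":0}
    - {"tx":0,"ty":0,"tz":0,"rx":0,"ry":0,"rz":0}

```text
time: 1.7
tool_pos: [631.4, -192.0, 347.3]
tcp_rot: [3.139, 0.0, 1.556]
contact_force: [0.0, 0.6, 1.0]
grip_width: 91.9
finger_force: 0.0
```

Run:
```python
from h import *
o=bot.get_obs();print(o["time"],o["tool_pos"],o["tcp_rot"],o["joint_positions"],o["contact_force"])
m=bot.camera_model("wrist");im=bot.capture("wrist");cv2.imwrite("pics/w2.png",im[:,:,::-1])
np.savez("pics/w2",**{k:np.array(v) for k,v in m.items()})
print(proj(m,[631,-194,303]),proj(m,[631,-194,248]))
```

```text
1.7 [ 631.36866706 -192.01984555  347.2853052 ] [3.13881735e+00 8.94215698e-05 1.55641514e+00] [-4.11756424e-01  5.68485441e-01  8.38881587e-01  1.00455068e-03
  1.73163189e+00 -3.97213199e-01] [0.00203274 0.60283696 0.98526705]
[[255.02924225 220.27118172]] [[254.69003804 195.67082677]]
```

View pics/w2.png

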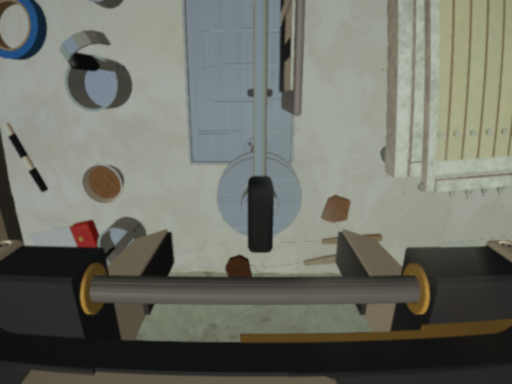

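The knob wing shows at columns 249–272, rows 178–250, about 3–4 mm to +x of the tool centre.

Run:
```python
from h import *
m=dict(np.load("pics/w2.npz"));im=cv2.imread("pics/w2.png")
d=((im.max(2)<50)*255).astype(np.uint8)[160:256,235:290];N,l,st,ce=cv2.connectedComponentsWithStats(d)
i=1+st[1:,4].argmax();x,y,w,h=st[i,:4];x+=235;y+=160;print(x,y,w,h)
# far top edge and near top edge
v,u=np.where(l==i);v+=160;u+=235
for r in range(y,y+h,8): print(r,u[v==r].min(),u[v==r].max())
far,near=onz(m,(u[v==y+2].mean(),y),303),onz(m,(u[v==y+h-3].mean(),y+h),303)
print(far,near,(far+near)/2)
```

```text
248 177 25 75
177 252 266
185 249 271
193 248 272
201 249 272
209 249 272
217 249 271
225 249 271
233 249 271
241 249 271
249 250 270
[ 634.38170974 -163.11521849  303.        ] [ 634.2357578  -218.67217251  303.        ] [ 634.30873377 -190.8936955   303.        ]
```

>>> carry_out:
  plan:
    - {"tx":3,"ty":-1,"tz":-35,"rx":0,"ry":0,"rz":0}
    - {"tx":0,"ty":0,"tz":-34,"rx":0,"ry":0,"rz":0}
    - {"tx":0,"ty":0,"tz":0,"rx":0,"ry":0,"rz":0}

```text
time: 2.05
tool_pos: [629.1, -196.4, 271.0]
tcp_rot: [-3.131, -0.004, 1.55]
contact_force: [-0.1, 0.5, -1.0]
grip_width: 91.7
finger_force: 0.0
```

>>> carry_out:
  gripper: 1
  plan:
    - {"tx":0,"ty":0,"tz":0,"rx":0,"ry":0,"rz":0}
    - {"tx":0,"ty":0,"tz":0,"rx":0,"ry":0,"rz":0}
    - {"tx":0,"ty":0,"tz":0,"rx":0,"ry":0,"rz":0}
    - {"tx":0,"ty":0,"tz":0,"rx":0,"ry":0,"rz":0}
    - {"tx":0,"ty":0,"tz":0,"rx":0,"ry":0,"rz":0}
    - {"tx":0,"ty":0,"tz":0,"rx":0,"ry":0,"rz":0}
    - {"tx":0,"ty":0,"tz":0,"rx":0,"ry":0,"rz":0}
    - {"tx":0,"ty":0,"tz":0,"rx":0,"ry":0,"rz":0}

```text
time: 2.85
tool_pos: [632.2, -196.1, 277.1]
tcp_rot: [3.142, -0.0, 1.552]
contact_force: [0.4, 0.4, 0.2]
grip_width: 32.8
finger_force: 0.0
```

>>> carry_out:
  plan:
    - {"tx":0,"ty":0,"tz":6,"rx":0,"ry":0,"rz":0}
    - {"tx":0,"ty":0,"tz":6,"rx":0,"ry":0,"rz":0}
    - {"tx":0,"ty":0,"tz":6,"rx":0,"ry":0,"rz":0}
    - {"tx":0,"ty":0,"tz":0,"rx":0,"ry":0,"rz":0}

```text
time: 3.25
tool_pos: [633.9, -196.1, 295.2]
tcp_rot: [3.138, 0.0, 1.552]
contact_force: [8.9, -0.9, -6.5]
grip_width: 17.9
finger_force: 29.8
```

>>> carry_out:
  gripper: 0.65
  plan:
    - {"tx":0,"ty":0,"tz":0,"rx":0,"ry":0,"rz":0}
    - {"tx":0,"ty":0,"tz":0,"rx":0,"ry":0,"rz":0}
    - {"tx":2,"ty":3,"tz":-9,"rx":0,"ry":0,"rz":0}
    - {"tx":0,"ty":0,"tz":-9,"rx":0,"ry":0,"rz":0}
    - {"tx":0,"ty":0,"tz":0,"rx":0,"ry":0,"rz":0}

```text
time: 3.75
tool_pos: [633.5, -192.7, 275.0]
tcp_rot: [-3.138, -0.001, 1.552]
contact_force: [0.4, -0.2, -0.5]
grip_width: 32.4
finger_force: 0.0
```

>>> carry_out:
  gripper: 1
  plan:
    - {"tx":0,"ty":0,"tz":0,"rx":0,"ry":0,"rz":0}
    - {"tx":0,"ty":0,"tz":0,"rx":0,"ry":0,"rz":0}
    - {"tx":0,"ty":0,"tz":0,"rx":0,"ry":0,"rz":0}
    - {"tx":0,"ty":0,"tz":0,"rx":0,"ry":0,"rz":0}
    - {"tx":0,"ty":0,"tz":0,"rx":0,"ry":0,"rz":0}

```text
time: 4.25
tool_pos: [634.9, -193.2, 277.5]
tcp_rot: [3.139, 0.0, 1.552]
contact_force: [4.4, -0.5, -0.0]
grip_width: 17.4
finger_force: 30.0
```

>>> carry_out:
  plan:
    - {"tx":0,"ty":0,"tz":6,"rx":0,"ry":0,"rz":0}
    - {"tx":0,"ty":0,"tz":6,"rx":0,"ry":0,"rz":0}
    - {"tx":0,"ty":0,"tz":6,"rx":0,"ry":0,"rz":0}
    - {"tx":0,"ty":0,"tz":0,"rx":0,"ry":0,"rz":0}

```text
time: 4.65
tool_pos: [634.9, -193.2, 294.3]
tcp_rot: [3.141, -0.0, 1.552]
contact_force: [6.2, -1.4, -9.0]
grip_width: 17.9
finger_force: 29.9
```

>>> carry_out:
  plan:
    - {"tx":0,"ty":0,"tz":1,"rx":0,"ry":0,"rz":-0.12}
    - {"tx":0,"ty":0,"tz":0,"rx":0,"ry":0,"rz":-0.12}
    - {"tx":0,"ty":0,"tz":0,"rx":0,"ry":0,"rz":-0.12}
    - {"tx":0,"ty":0,"tz":0,"rx":0,"ry":0,"rz":-0.12}
    - {"tx":0,"ty":0,"tz":0,"rx":0,"ry":0,"rz":-0.12}
    - {"tx":0,"ty":0,"tz":0,"rx":0,"ry":0,"rz":-0.12}
    - {"tx":0,"ty":0,"tz":0,"rx":0,"ry":0,"rz":-0.12}
    - {"tx":0,"ty":0,"tz":0,"rx":0,"ry":0,"rz":-0.12}
    - {"tx":0,"ty":0,"tz":0,"rx":0,"ry":0,"rz":-0.12}
    - {"tx":0,"ty":0,"tz":0,"rx":0,"ry":0,"rz":-0.12}
    - {"tx":0,"ty":0,"tz":0,"rx":0,"ry":0,"rz":-0.12}
    - {"tx":0,"ty":0,"tz":0,"rx":0,"ry":0,"rz":-0.08}

```text
time: 5.85
tool_pos: [634.8, -194.3, 294.8]
tcp_rot: [3.14, -0.0, 0.147]
contact_force: [7.2, -3.9, -7.2]
grip_width: 17.9
finger_force: 29.9
```

>>> carry_out:
  plan:
    - {"tx":0,"ty":0,"tz":0,"rx":0,"ry":0,"rz":0}
    - {"tx":0,"ty":0,"tz":0,"rx":0,"ry":0,"rz":0}
    - {"tx":0,"ty":0,"tz":0,"rx":0,"ry":0,"rz":0}

```text
time: 6.15
tool_pos: [634.8, -194.3, 294.7]
tcp_rot: [3.14, 0.0, 0.151]
contact_force: [6.4, -4.6, -7.3]
grip_width: 17.9
finger_force: 29.9
```

Run:
```python
from h import *
a=bot.capture("top");cv2.imwrite("pics/t1.png",cv2.resize(a[40:250,170:390,::-1],None,fx=3,fy=2.85,interpolation=3)[:600])
print(bot.get_obs()["moment"],bot.get_obs()["tcp_rot"])
```

```text
[-0.74556794 -1.33155681  0.01630316] [3.14019399e+00 9.01729338e-05 1.51044341e-01]
```

View pics/t1.png

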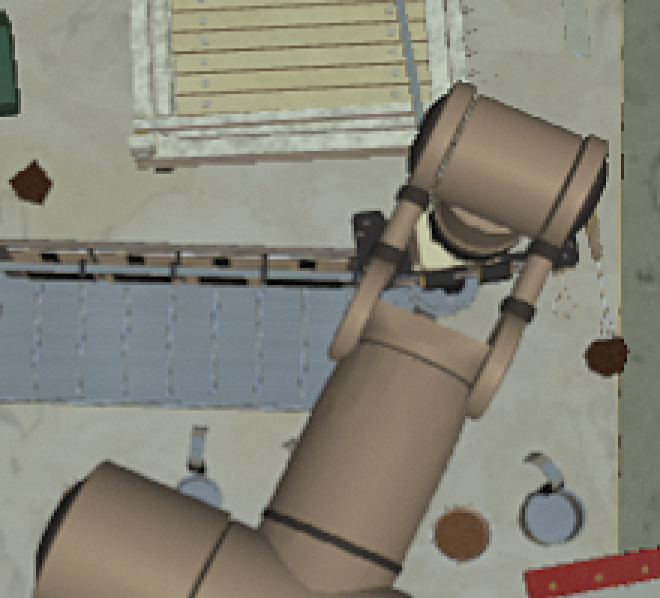

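The bar has swung back and shows at (410,60). Now I lower the knob into the notch.

>>> carry_out:
  plan:
    - {"tx":0,"ty":0,"tz":-4,"rx":0,"ry":0,"rz":0}
    - {"tx":0,"ty":0,"tz":-4,"rx":0,"ry":0,"rz":0}
    - {"tx":0,"ty":0,"tz":-4,"rx":0,"ry":0,"rz":0}
    - {"tx":0,"ty":0,"tz":-4,"rx":0,"ry":0,"rz":0}
    - {"tx":0,"ty":0,"tz":0,"rx":0,"ry":0,"rz":0}
    - {"tx":0,"ty":0,"tz":0,"rx":0,"ry":0,"rz":0}

```text
time: 6.8
tool_pos: [635.5, -194.7, 287.5]
tcp_rot: [3.133, -0.01, 0.151]
contact_force: [-0.7, -0.7, 25.3]
grip_width: 18.0
finger_force: 30.0
```

>>> carry_out:
  plan:
    - {"tx":0,"ty":0,"tz":4,"rx":0,"ry":0,"rz":0}
    - {"tx":0,"ty":0,"tz":4,"rx":0,"ry":0,"rz":0}
    - {"tx":0,"ty":0,"tz":2,"rx":0,"ry":0,"rz":-0.04}
    - {"tx":0,"ty":0,"tz":0,"rx":0,"ry":0,"rz":-0.03}
    - {"tx":0,"ty":0,"tz":0,"rx":0,"ry":0,"rz":0}

```text
time: 7.3
tool_pos: [635.0, -194.6, 289.5]
tcp_rot: [3.139, -0.001, 0.08]
contact_force: [5.9, -5.7, -5.3]
grip_width: 17.6
finger_force: 30.0
```

Run:
```python
from h import *
o=bot.get_obs();print(o["moment"],o["tcp_rot"],o["tool_pos"])
m=bot.camera_model("wrist");im=bot.capture("wrist")[:,:,::-1]
t=bot.capture("top")[:,:,::-1];cv2.imwrite("pics/t2.png",np.vstack([cv2.resize(t[0:100,280:360],(512,640))[:0],im]))
cv2.imwrite("pics/t2top.png",t)
mt=bot.camera_model("top");np.savez("pics/mt",**{k:np.array(v) for k,v in mt.items()})
for a in (1.30,1.35,1.4,1.45):
  b=np.pi/2-.018-a
  print(a,[proj(mt,[634.5+r*np.cos(b),-193+r*np.sin(b),270]).round(1).tolist() for r in (300,400,508)])
g=cv2.cvtColor(t,6)
for r in (62,70,78): print(r,t[r,290:330].tolist()[:0],g[r,295:325].tolist())
```

```text
[-0.99496348 -1.31385446  0.03331439] [ 3.13914745e+00 -1.19757643e-03  8.01580041e-02] [ 634.98966317 -194.58076473  289.45441355]
1.3 [[[291.8, 38.1]], [[283.5, 7.1]], [[274.6, -25.6]]]
1.35 [[[296.8, 37.1]], [[290.0, 5.8]], [[282.9, -27.2]]]
1.4 [[[301.8, 36.4]], [[296.7, 4.8]], [[291.2, -28.5]]]
1.45 [[[306.9, 35.8]], [[303.4, 4.1]], [[299.6, -29.3]]]
62 [] [89, 88, 88, 90, 89, 106, 111, 111, 111, 127, 131, 127, 130, 131, 131, 106, 121, 124, 123, 177, 188, 186, 192, 193, 157, 157, 178, 184, 180, 181]
70 [] [138, 134, 134, 146, 153, 152, 155, 167, 175, 172, 172, 171, 173, 171, 174, 178, 129, 121, 119, 182, 196, 180, 183, 194, 203, 176, 86, 70, 76, 68]
78 [] [190, 193, 186, 184, 182, 183, 180, 187, 188, 189, 190, 194, 192, 189, 193, 186, 194, 124, 35, 20, 40, 40, 64, 118, 129, 124, 123, 123, 123, 121]
```

View pics/t2.png

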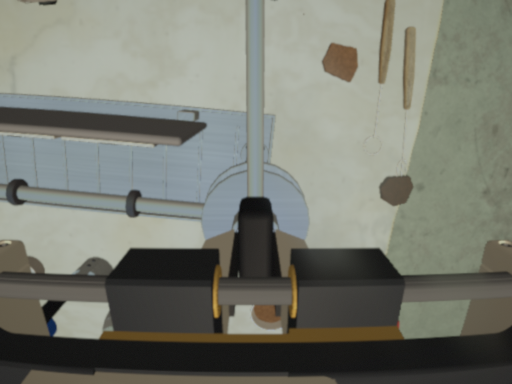

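Run:
```python
from h import *
m=bot.camera_model("wrist");print(np.array(m["R"])@[1,0,0])
b=np.pi/2-.018-1.45;d=np.array([np.cos(b),np.sin(b)])
for z in (303,305,308,312): 
  p=np.array([634.5,-193])
  print(z,proj(m,[*(p+26*d),z]).round(1),proj(m,[*(p+26*d),z-30]).round(1),[proj(m,[*(p+26*d+s*9*np.array([-d[1],d[0]])),z]).round(1).tolist() for s in(-1,1)])
im=cv2.imread("pics/t2.png");print(im[190:215,255].max(1))
t=cv2.cvtColor(cv2.imread("pics/t2top.png"),6)
mt=bot.camera_model("top")
for r in (5,15,25,35,45,55,65):
    w=t[r,280:320].astype(int);print(r,w.tolist())
for z in (258,267):
  for a in (1.4,1.45,1.5):
    b=np.pi/2-.018-a;print(z,a,[proj(mt,[634.5+q*np.cos(b),-193+q*np.sin(b),z]).round(1).tolist() for q in (210,300,400)])
```

```text
[ 0.0811488  -0.95130351 -0.29738277]
303 [[250.4 211.5]] [[250.9 193.1]] [[[268.8, 211.1]], [[232.1, 211.9]]]
305 [[250.4 213. ]] [[250.9 194.2]] [[[269.0, 212.6]], [[231.8, 213.4]]]
308 [[250.3 215.2]] [[250.8 195.8]] [[[269.3, 214.8]], [[231.4, 215.6]]]
312 [[250.2 218.4]] [[250.8 198. ]] [[[269.7, 218.0]], [[230.8, 218.8]]]
[162 162 162 163 162 155 124  73  31  17  18  19  19  15  17  17  18  16
  17  15  19  18  20  21  23]
5 [124, 127, 126, 126, 114, 115, 118, 117, 108, 102, 108, 108, 106, 107, 108, 120, 120, 122, 120, 132, 136, 136, 137, 135, 141, 117, 123, 122, 123, 147, 161, 175, 175, 183, 190, 72, 168, 183, 190, 182]
15 [165, 166, 164, 163, 160, 163, 167, 168, 164, 164, 163, 164, 165, 164, 165, 168, 155, 144, 135, 159, 165, 165, 163, 164, 167, 171, 111, 124, 120, 125, 164, 165, 167, 180, 191, 157, 82, 197, 196, 188]
25 [169, 171, 168, 170, 169, 171, 162, 160, 160, 158, 159, 151, 148, 148, 151, 149, 144, 142, 144, 140, 141, 134, 133, 132, 132, 132, 126, 109, 121, 120, 141, 171, 164, 161, 160, 160, 128, 110, 178, 188]
35 [159, 160, 158, 159, 162, 165, 164, 165, 170, 172, 173,
[... 406 characters left out ...]
9, 91, 103, 109, 108, 109, 127, 132, 131, 130, 131, 129, 146, 151, 150, 149, 163, 170, 173, 135, 124, 119, 180, 185, 184, 187, 191, 151, 93]
65 [168, 167, 166, 164, 166, 165, 167, 167, 169, 170, 170, 168, 164, 166, 166, 168, 169, 167, 164, 162, 159, 158, 160, 164, 162, 162, 165, 166, 165, 167, 172, 140, 122, 115, 183, 197, 195, 197, 200, 162]
258 1.4 [[[306.1, 66.9]], [[301.4, 38.1]], [[296.3, 6.8]]]
258 1.45 [[[309.6, 66.5]], [[306.5, 37.6]], [[303.0, 6.1]]]
258 1.5 [[[313.2, 66.3]], [[311.5, 37.3]], [[309.6, 5.7]]]
267 1.4 [[[306.4, 65.8]], [[301.7, 36.8]], [[296.6, 5.3]]]
267 1.45 [[[310.0, 65.4]], [[306.8, 36.3]], [[303.3, 4.6]]]
267 1.5 [[[313.6, 65.2]], [[311.8, 36.0]], [[310.0, 4.3]]]
```

Run:
```python
from h import *
m=dict(np.load("pics/w2.npz"));g=cv2.imread("pics/w2.png").max(2);print(g[170:185,260]);print(proj(m,[634.3,-166.7,273]),proj(m,[634.3,-166.7,303]),proj(m,[634.3,-218.7,303]))
```

```text
[138 137 137 137 133 115  78  41  31  30  29  28  28  27  27]
[[258.68872553 171.55537548]] [[259.42790041 182.21256048]] [[260.08978294 252.03320242]]
```

The measurements agree with the knob having slipped down in the grip and sitting home in the notch, with the bar at about 1.46. I release and back off.

>>> carry_out:
  gripper: 0.6
  plan:
    - {"tx":0,"ty":0,"tz":-1,"rx":0,"ry":0,"rz":0.04}
    - {"tx":0,"ty":0,"tz":0,"rx":0,"ry":0,"rz":0}
    - {"tx":0,"ty":0,"tz":0,"rx":0,"ry":0,"rz":0}
    - {"tx":0,"ty":0,"tz":0,"rx":0,"ry":0,"rz":0}
    - {"tx":0,"ty":0,"tz":29,"rx":0,"ry":0,"rz":0}
    - {"tx":0,"ty":0,"tz":29,"rx":0,"ry":0,"rz":0}
    - {"tx":0,"ty":0,"tz":0,"rx":0,"ry":0,"rz":0}
    - {"tx":0,"ty":0,"tz":0,"rx":0,"ry":0,"rz":0}

```text
time: 8.2
tool_pos: [634.3, -193.1, 347.6]
tcp_rot: [3.141, -0.001, 0.122]
contact_force: [-0.9, 0.5, -0.3]
grip_width: 36.6
finger_force: 0.0
```

Run:
```python
from h import *
m=bot.camera_model("wrist");im=bot.capture("wrist")[:,:,::-1];cv2.imwrite("pics/w3.png",im);np.savez("pics/w3",**{k:np.array(v) for k,v in m.items()})
g=im.max(2);print(bot.get_obs()["tool_pos"],bot.get_obs()["tcp_rot"])
d=((g<50)*255).astype(np.uint8)[150:262,225:290];N,l,st,ce=cv2.connectedComponentsWithStats(d);i=1+st[1:,4].argmax()
print(st[i]+[225,150,0,0,0])
v,u=np.where(l==i)
for r in range(v.min(),v.max()+1,12):print(r+150,u[v==r].min()+225,u[v==r].max()+225)
for a in (1.38,1.44):
  b=np.pi/2-.018-a;D=np.array([np.cos(b),np.sin(b)]);E=np.array([-D[1],D[0]])
  for L in (0,9):
    p=np.array([634.4,-192.7]);print(a,L,proj(m,[*(p-26*D),303+L]).round(1),proj(m,[*(p+26*D),273+L]).round(1),[proj(m,[*(p+s*9*E),303+L]).round(1).tolist() for s in(-1,1)])
```

```text
[ 633.96842671 -192.99336736  346.36356988] [-3.14109769e+00  1.09843698e-03  1.21591991e-01]
[ 245  172   25   75 1427]
172 252 253
184 246 265
196 246 269
208 246 269
220 246 268
232 246 268
244 247 266
1.38 0 [[256.  249.8]] [[252.4 169.4]] [[[267.2, 215.5]], [[241.1, 216.7]]]
1.38 9 [[256.1 255.9]] [[252.3 172.3]] [[[267.7, 220.5]], [[240.6, 221.7]]]
1.44 0 [[253.8 249.9]] [[254.4 169.4]] [[[267.2, 216.2]], [[241.1, 216.0]]]
1.44 9 [[253.8 256. ]] [[254.4 172.2]] [[[267.7, 221.2]], [[240.6, 221.0]]]
```

View pics/w3.png

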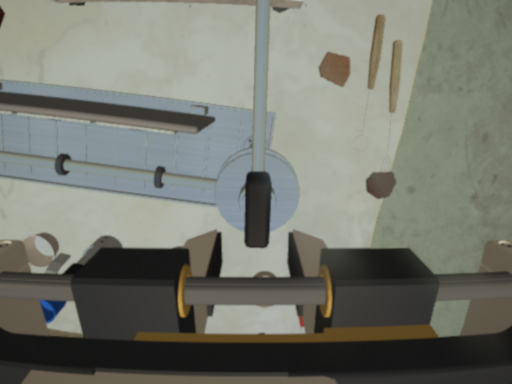

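The keeper is home: the near edge at row 247 matches lift 0. Next I look at the dippers from two wrist positions.

>>> carry_out:
  gripper: 0.3
  plan:
    - {"tx":0,"ty":10,"tz":25,"rx":0,"ry":0,"rz":-0.03}
    - {"tx":-30,"ty":10,"tz":25,"rx":0,"ry":0,"rz":-0.03}
    - {"tx":-40,"ty":10,"tz":4,"rx":0,"ry":0,"rz":-0.03}
    - {"tx":-30,"ty":20,"tz":0,"rx":0,"ry":0,"rz":-0.03}
    - {"tx":0,"ty":0,"tz":0,"rx":0,"ry":0,"rz":0}
    - {"tx":0,"ty":0,"tz":0,"rx":0,"ry":0,"rz":0}
    - {"tx":0,"ty":0,"tz":0,"rx":0,"ry":0,"rz":0}

```text
time: 8.95
tool_pos: [534.9, -143.5, 400.3]
tcp_rot: [-3.141, 0.001, 0.002]
contact_force: [-0.1, 0.3, 0.1]
grip_width: 64.5
finger_force: 0.0
```

Run:
```python
from h import *
m=bot.camera_model("wrist");im=bot.capture("wrist")[:,:,::-1];cv2.imwrite("pics/v1.png",im);np.savez("pics/v1",**{k:np.array(v) for k,v in m.items()})
```

>>> carry_out:
  plan:
    - {"tx":-45,"ty":0,"tz":0,"rx":0,"ry":0,"rz":0}
    - {"tx":-45,"ty":0,"tz":0,"rx":0,"ry":0,"rz":0}
    - {"tx":-30,"ty":0,"tz":0,"rx":0,"ry":0,"rz":0}
    - {"tx":0,"ty":0,"tz":0,"rx":0,"ry":0,"rz":0}
    - {"tx":0,"ty":0,"tz":0,"rx":0,"ry":0,"rz":0}

```text
time: 9.5
tool_pos: [414.8, -143.7, 401.1]
tcp_rot: [3.141, -0.001, 0.001]
contact_force: [0.9, -0.6, -0.8]
grip_width: 64.3
finger_force: 0.0
```

Run:
```python
from h import *
m=bot.camera_model("wrist");im=bot.capture("wrist")[:,:,::-1];cv2.imwrite("pics/v2.png",im);np.savez("pics/v2",**{k:np.array(v) for k,v in m.items()})
a=cv2.imread("pics/v1.png")
o=np.vstack([cv2.resize(x[:245],(800,300)) if 0 else cv2.resize(x[:250],None,fx=1.2,fy=1.2,interpolation=3) for x in (a,im)]);print(o.shape);cv2.imwrite("pics/v12.png",o)
```

```text
(600, 614, 3)
```

View pics/v12.png

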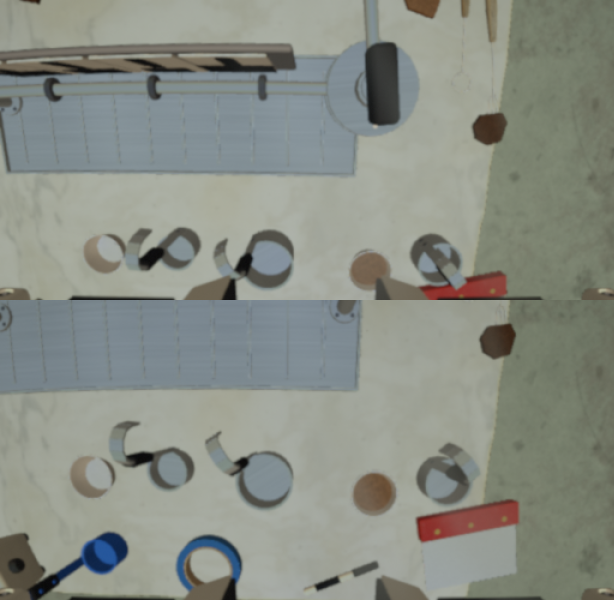

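v1/v2: dipper A cup at (172,468) and B at (265,480) in v2. C at (443,480) has its hook leaning outward over the cup. Next I compute yaws and sizes.

Run:
```python
from h import *
mt=bot.camera_model("top");m2=dict(np.load("pics/v2.npz"));m1=dict(np.load("pics/v1.npz"))
T=lambda p:(p[0]/4+190-.4,p[1]/4+180-.4)
for n,c,e,rz in [("A",(183,142),(187,42),44),("B",(350,160),(308,64),60),("C",(657,162),(630,82),52)]:
    C=onz(mt,T(c),rz);E=onz(mt,T(e),172);v=(E-C)[:2];print(n,C.round(),E.round(),"yaw",np.arctan2(v[1],v[0]).round(3),"r",np.linalg.norm(v).round(1))
# sleeves: dark comps in v1,v2,top
for nm,m,im,hi in (("v1",m1,cv2.imread("pics/v1.png"),235),("v2",m2,cv2.imread("pics/v2.png"),235),("top",mt,cv2.imread("pics/top0.png"),240)):
    d=((im.max(2)<55)*255).astype(np.uint8);
    if nm=="top": d[:180]=0;d[:,:200]=0;d[:,385:]=0
    d[hi:]=0
    N,l,st,ce=cv2.connectedComponentsWithStats(d)
    for i in range(1,N):
        if 6<st[i,4]<400 and (nm=="top" or 180*(nm=="v1")+100*(nm=="v2")<ce[i,1]): print(nm,st[i],ce[i].round(1),onz(m,ce[i],138).round())
# circles in v2 
g=cv2.cvtColor(cv2.imread("pics/v2.png"),6);s=3;G=cv2.resize(g[100:215,90:410],None,fx=s,fy=s,interpolation=3)
cs=cv2.HoughCircles(G,cv2.HOUGH_GRADIENT,1,60,param1=80,param2=22,minRadius=40,maxRadius=85)
for x,y,r in cs[0]:
    u=(x/s+90,y/s+100);print("circ",u,r/s,onz(m2,u,50).round(),"R@50",np.linalg.norm(onz(m2,(u[0]+r/s,u[1]),50)-onz(m2,u,50)).round(1))
```

```text
A [420.  46.  44.] [486.  40. 172.] yaw -0.1 r 66.0
B [406. -88.  60.] [470. -51. 172.] yaw 0.526 r 74.2
C [ 408. -337.   52.] [ 460. -293.  172.] yaw 0.702 r 67.8
v1 [116 206  21  18 212] [126.2 214. ] [450.  43. 138.]
v1 [196 211  14  18 154] [203.5 219.7] [442. -70. 138.]
v1 [365 223   7  10  13] [367.8 227.8] [ 430. -310.  138.]
v1 [192 233   4   2   8] [193.5 233.5] [420. -54. 138.]
v2 [106 127  22  11 156] [117.  131.4] [450.  41. 138.]
v2 [195 132  12  13  65] [201.4 136.2] [442. -73. 138.]
v2 [  7 215  14  13 133] [ 13.5 220.7] [318. 226. 138.]
v2 [ 34 229  16   6  56] [ 42.7 231.9] [300. 180. 138.]
v2 [271 231  11   4  26] [277.3 233.1] [ 302. -177.  138.]
v2 [192 233   4   2   8] [193.5 233.5] [301. -54. 138.]
top [233 203   5   3   9] [235.3 204. ] [447.  43. 138.]
top [270 206   5   4  10] [271.7 207.6] [438. -68. 138.]
top [349 210   6   4  14] [351.6 211.4] [ 429. -313.  138.]
circ (np.float32(221.5), np.float32(149.5)) 23.699999 [409. -90.  50.] R@50 38.6
circ (np.float32(312.5), np.float32(161.83333)) 17.933332 [ 389. -240.   50.] R@50 29.9
circ (np.float32(143.5), np
[... 177 characters left out ...]
(120.5)) 17.800001 [458.  72.  50.] R@50 29.5
circ (np.float32(113.5), np.float32(144.5)) 18.566668 [419.  89.  50.] R@50 31.5
circ (np.float32(179.5), np.float32(137.5)) 24.833334 [429. -23.  50.] R@50 40.4
circ (np.float32(172.5), np.float32(214.5)) 20.0 [296.  -1.  50.] R@50 35.1
circ (np.float32(198.5), np.float32(115.5)) 15.966667 [464. -55.  50.] R@50 25.4
circ (np.float32(349.5), np.float32(160.5)) 20.766666 [ 392. -301.   50.] R@50 35.2
circ (np.float32(90.5), np.float32(208.16666)) 16.233334 [307. 145.  50.] R@50 30.0
circ (np.float32(365.5), np.float32(192.5)) 17.800001 [ 336. -334.   50.] R@50 31.4
circ (np.float32(349.5), np.float32(180.5)) 18.966667 [ 358. -304.   50.] R@50 32.7
```

Three views agree with sleeve height 138:

| Dipper | Size | Sleeve | Yaw | Place (rack y) |
|---|---|---|---|---|
| A | small | (449,42) | −0.11 | −9 |
| B | large | (441,−70) | 0.52 | 167 |
| C | medium | (430,−311) | ~0.8 | 79 |

The fingers will approach tilted, from the robot side.

>>> carry_out:
  gripper: 0.4
  plan:
    - {"tx":-1,"ty":38,"tz":0,"rx":0,"ry":-0.14,"rz":0}
    - {"tx":-1,"ty":38,"tz":0,"rx":0,"ry":-0.14,"rz":0}
    - {"tx":-1,"ty":38,"tz":0,"rx":0,"ry":-0.14,"rz":0}
    - {"tx":-1,"ty":38,"tz":0,"rx":0,"ry":-0.14,"rz":0}
    - {"tx":-1,"ty":39,"tz":0,"rx":0,"ry":-0.14,"rz":0}
    - {"tx":0,"ty":0,"tz":-30,"rx":0,"ry":0,"rz":-0.11}
    - {"tx":0,"ty":0,"tz":-40,"rx":0,"ry":0,"rz":0}
    - {"tx":0,"ty":0,"tz":-40,"rx":0,"ry":0,"rz":0}
    - {"tx":0,"ty":0,"tz":-40,"rx":0,"ry":0,"rz":0}
    - {"tx":0,"ty":0,"tz":0,"rx":0,"ry":0,"rz":0}
    - {"tx":0,"ty":0,"tz":0,"rx":0,"ry":0,"rz":0}

```text
time: 10.65
tool_pos: [410.1, 47.1, 259.0]
tcp_rot: [3.14, -0.695, -0.081]
contact_force: [0.1, -0.2, 0.4]
grip_width: 54.8
finger_force: 0.0
```

Run:
```python
from h import *
o=bot.get_obs();print(o["joint_positions"].round(2),o["tool_pos"],o["tcp_rot"])
m=bot.camera_model("wrist");im=bot.capture("wrist")[:,:,::-1];cv2.imwrite("pics/a1.png",im);np.savez("pics/a1",**{k:np.array(v) for k,v in m.items()})
print(proj(m,[449,42,165]),proj(m,[449,42,111]))
a=cv2.imread("pics/a1.png");d=((im.max(2)<55)*255).astype(np.uint8)[:236];N,l,st,ce=cv2.connectedComponentsWithStats(d)
for i in range(1,N):
    if st[i,4]>60: print(st[i],ce[i].round(1),onz(m,ce[i],138).round(1))
```

```text
[-0.06 -0.23  2.27 -0.04  0.41  1.62] [410.13890866  47.10634391 259.01578641] [ 3.13968791 -0.69480323 -0.08096373]
[[256.50123459 225.82886507]] [[256.09991763 240.49424046]]
[27 13 10 20 79] [29.9 24.1] [781.9 343.6 138. ]
[ 289   31   65   71 2114] [320.1  76.8] [637.1 -51.8 138. ]
[251  33  13  45 530] [256.9  53.9] [680.5  21.7 138. ]
[174  37  21  46 550] [184.5  58.1] [681.5 113.1 138. ]
[  98   43   64   70 1846] [126.2  87.8] [640.8 183.4 138. ]
[170  84  48  24 984] [194.2  95.3] [620.8 100.8 138. ]
[239  85  36  19 622] [256.4  93.9] [616.4  27.7 138. ]
[  4 107  38  36 152] [ 20.5 123.1] [603.6 310.5 138. ]
[360 223  26  13 130] [371.6 231.2] [441.9 -70.5 138. ]
[245 228  18   8 114] [253.2 231.9] [451.1  44.8 138. ]
```

View pics/a1.png

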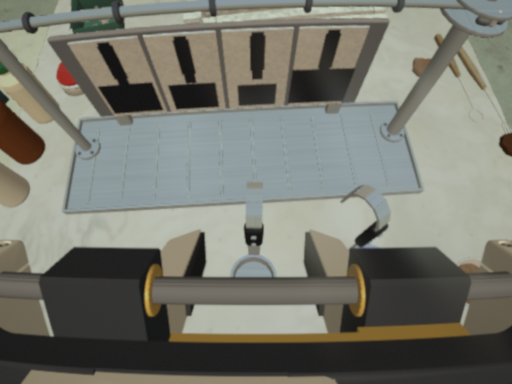

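The small dipper's sleeve shows at (254,233) and its hook end at (255,184). The silhouettes left to right are large, medium, small and XL, as expected. I descend and grip.

>>> carry_out:
  plan:
    - {"tx":0,"ty":0,"tz":-35,"rx":0,"ry":0,"rz":-0.02}
    - {"tx":0,"ty":0,"tz":-35,"rx":0,"ry":0,"rz":0}
    - {"tx":14,"ty":-1,"tz":-16,"rx":0,"ry":0,"rz":0}
    - {"tx":14,"ty":-1,"tz":-16,"rx":0,"ry":0,"rz":0}
    - {"tx":14,"ty":-1,"tz":-16,"rx":0,"ry":0,"rz":0}
    - {"tx":10,"ty":-2,"tz":-13,"rx":0,"ry":0,"rz":0}
    - {"tx":0,"ty":0,"tz":0,"rx":0,"ry":0,"rz":0}
    - {"tx":0,"ty":0,"tz":0,"rx":0,"ry":0,"rz":0}

```text
time: 11.5
tool_pos: [455.5, 57.1, 193.5]
tcp_rot: [3.111, -0.626, -0.103]
contact_force: [-1.0, 1.1, -0.8]
grip_width: 55.1
finger_force: 0.0
```

>>> carry_out:
  gripper: 1
  plan:
    - {"tx":0,"ty":0,"tz":0,"rx":0,"ry":0,"rz":0}
    - {"tx":0,"ty":0,"tz":0,"rx":0,"ry":0,"rz":0}
    - {"tx":0,"ty":0,"tz":0,"rx":0,"ry":0,"rz":0}
    - {"tx":0,"ty":0,"tz":0,"rx":0,"ry":0,"rz":0}
    - {"tx":0,"ty":0,"tz":0,"rx":0,"ry":0,"rz":0}
    - {"tx":0,"ty":0,"tz":0,"rx":0,"ry":0,"rz":0}
    - {"tx":0,"ty":0,"tz":0,"rx":0,"ry":0,"rz":0}
    - {"tx":0,"ty":0,"tz":0,"rx":0,"ry":0,"rz":0}

```text
time: 12.3
tool_pos: [454.4, 57.2, 191.9]
tcp_rot: [3.111, -0.623, -0.103]
contact_force: [-0.1, 0.4, 0.0]
grip_width: 0.9
finger_force: 0.0
```

The arm stopped at a joint limit, because the tilt is too steep this close in. I fit the arm geometry quickly to choose a tilt it can reach.

```bash
cat > kin.py <<'E'
import numpy as np
from scipy.optimize import least_squares
D=[((-1.365,.3427,1.525,1.2754),(180.9,-492.4,226.1),0),((-.4118,.5685,.8389,1.7316),(631.4,-192,347.3),0),((-.06,-.23,2.27,.41),(410.1,47.1,259),.695)]
E
python3 - <<'E'
from h import *
from kin import *
o=bot.get_obs();q=o["joint_positions"];print(q.round(3),o["tool_pos"].round(1),o["tcp_rot"].round(3))
D=[((-1.36495,.34272,1.52500,1.27539),(180.86,-492.44,226.05)),((-.41176,.56849,.83888,1.73163),(631.37,-192.02,347.29)),((q[0],q[1],q[2],q[4]),o["tool_pos"])]
def f(p,qq):
    a,h,L2,L3,Lt,d=p;s=qq[1]+qq[2];th=np.pi-s-qq[3]
    r=a+L2*np.sin(qq[1])+L3*np.sin(s)+Lt*np.sin(th);z=h+L2*np.cos(qq[1])+L3*np.cos(s)-Lt*np.cos(th)
    c,sn=np.cos(qq[0]),np.sin(qq[0]);return np.array([c*r-d*sn,sn*r+d*c,z])
r=least_squares(lambda p:np.r_[np.concatenate([f(p,a)-np.array(b) for a,b in D]),(p[0])*.05],[0,200,400,400,200,75])
print(r.x.round(1),r.fun.round(1));p=r.x
def ik(x,y,z,th):
    g=least_squares(lambda v:np.r_[f(p,v)-[x,y,z],300*(np.pi-v[1]-v[2]-v[3]-th)],[np.arctan2(y,x)-.15,-.1,2.1,.8]);return g.x.round(2),g.cost.round(1)
for th in(0,.2,.3,.4,.5,.6,.7):
  for n,G in(("A",(449,42,146)),("B",(441,-70,146))):
    print(th,n,ik(G[0]+18.8*np.sin(th),G[1],G[2]-18.8*np.cos(th),th))
for th in(.3,.5):print(th,ik(613+6,180,260-18,th),ik(613+6,180,205-18,th))
E
```

```text
[ 0.035  0.024  2.242 -0.408  0.283  2.076] [454.4  57.2 191.9] [ 3.111 -0.623 -0.103]
[-60.2 128.6 612.5 390.5 362.4  64.8] [-11.5  -1.8   2.9  -4.5 -11.1  -1.3  -0.4  23.6  -1.5  -3. ]
0 A (array([-0.05,  0.31,  1.87,  0.96]), np.float64(0.0))
0 B (array([-0.3 ,  0.3 ,  1.88,  0.96]), np.float64(0.0))
0.2 A (array([-0.05,  0.22,  2.03,  0.7 ]), np.float64(0.0))
0.2 B (array([-0.3 ,  0.21,  2.03,  0.69]), np.float64(0.0))
0.3 A (array([-0.05,  0.18,  2.11,  0.55]), np.float64(0.0))
0.3 B (array([-0.3 ,  0.18,  2.12,  0.55]), np.float64(0.0))
0.4 A (array([-0.05,  0.15,  2.19,  0.4 ]), np.float64(0.0))
0.4 B (array([-0.3 ,  0.14,  2.2 ,  0.4 ]), np.float64(0.0))
0.5 A (array([-0.05,  0.13,  2.27,  0.24]), np.float64(0.0))
0.5 B (array([-0.3 ,  0.12,  2.28,  0.24]), np.float64(0.0))
0.6 A (array([-0.05,  0.12,  2.36,  0.06]), np.float64(0.0))
0.6 B (array([-0.3 ,  0.11,  2.37,  0.06]), np.float64(0.0))
0.7 A (array([-0.05,  0.12,  2.45, -0.13]), np.float64(0.0))
0.7 B (array([-0.3 ,  0.11,  2.46, -0.13]), np.float64(0.0))
0.3 (array([0.18, 0.37, 1.49, 0.98]), np.float64(0.0)) (array([0.18, 0.4 , 1.59, 0.85]), np.float64(0.0))
0.5 (array([0.18, 0.28, 1.7 , 0.66]), np.float64(0.0)) (array([0.18, 0.32, 1.8 , 0.52]), np.float64(0.0))
```

```bash
cat >> h.py <<'E'
from scipy.spatial.transform import Rotation as Ro
def tgt(G,psi,th):  # TCP for grasp point G
    R=Ro.from_euler("xyz",[np.pi,-th,psi]);return np.array(G)+18.8*R.as_matrix()[:,2],R
def delta(P,R):
    o=bot.get_obs();R0=Ro.from_euler("xyz",o["tcp_rot"]);return (P-o["tool_pos"]).round(1),(R*R0.inv()).as_rotvec().round(3)
E
python3 - <<'E'
from h import *
P,R=tgt((449.5,43,148),-.10,.35);a=R.as_matrix()[:,2];print(P,a);print(delta(P,R),delta(P-70*a,R))
E
```

```text
[455.91427324  42.356426   130.339793  ] [ 0.34118475 -0.03423266 -0.93937271]
(array([  1.6, -14.8, -61.6]), array([0.055, 0.269, 0.017])) (array([-22.3, -12.4,   4.2]), array([0.055, 0.269, 0.017]))
```

Back up, untilt to 0.35, and check the dipper again.

>>> carry_out:
  gripper: 0.4
  plan:
    - {"tx":-5,"ty":0,"tz":40,"rx":0,"ry":0,"rz":0}
    - {"tx":-10,"ty":-4,"tz":20,"rx":0.02,"ry":0.1,"rz":0.006}
    - {"tx":-10,"ty":-4,"tz":10,"rx":0.02,"ry":0.1,"rz":0.006}
    - {"tx":-5,"ty":-4,"tz":0,"rx":0.015,"ry":0.07,"rz":0.005}
    - {"tx":0,"ty":0,"tz":0,"rx":0,"ry":0,"rz":0}
    - {"tx":0,"ty":0,"tz":0,"rx":0,"ry":0,"rz":0}
    - {"tx":0,"ty":0,"tz":0,"rx":0,"ry":0,"rz":0}

```text
time: 13.0
tool_pos: [423.7, 45.4, 261.0]
tcp_rot: [3.141, -0.348, -0.1]
contact_force: [0.9, -0.1, -0.6]
grip_width: 51.6
finger_force: 0.0
```

Run:
```python
from h import *
o=bot.get_obs();print(o["joint_positions"].round(2),o["tool_pos"],o["tcp_rot"])
m=bot.camera_model("wrist");im=bot.capture("wrist")[:,:,::-1];cv2.imwrite("pics/a2.png",im)
print(proj(m,[449.5,43,165]),proj(m,[449.5,43,111]))
d=((im.max(2)<55)*255).astype(np.uint8)[:245];N,l,st,ce=cv2.connectedComponentsWithStats(d)
for i in range(1,N):
    if st[i,4]>60 and ce[i,1]>150: print(st[i],ce[i].round(1),onz(m,ce[i],138).round(1))
P,R=tgt((449.5,43,148),-.10,.35);print(delta(P,R))
```

```text
[-0.06 -0.06  1.97 -0.02  0.89  1.61] [423.66319758  45.38977195 260.98511119] [ 3.14114296 -0.34806672 -0.09970977]
[[254.19080116 201.75760908]] [[254.20404625 202.54588998]]
[354 194  26  16 283] [366.4 201.6] [439.3 -64.3 138. ]
[200 233   7  12  62] [203.8 239.3] [419.2  94.1 138. ]
(array([  32.2,   -3.1, -130.7]), array([ 0.   , -0.002, -0.   ]))
```

```bash
python3 -c "
import cv2
a=cv2.imread('pics/a2.png');cv2.imwrite('pics/a2c.png',cv2.resize(a[120:300,150:420],None,fx=2.9,fy=2.9))"
```

```text
(no output)
```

View pics/a2c.png

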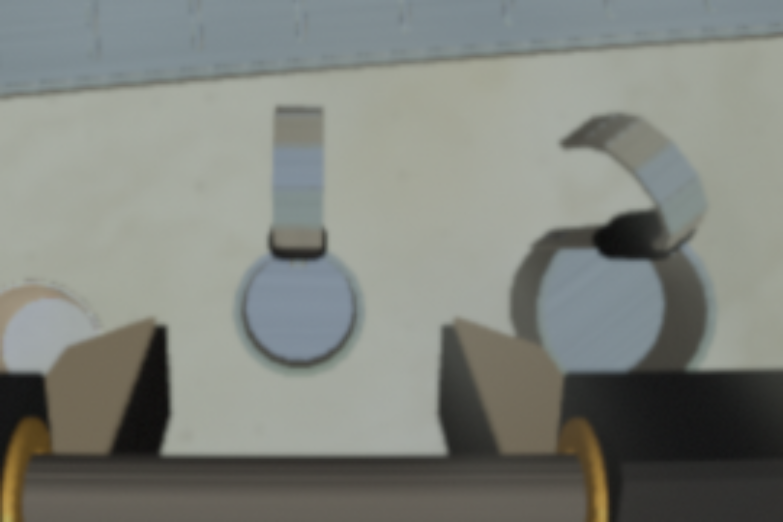

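The small dipper is centred and aligned between the fingers, with its handle at (253,204) full-frame.

>>> carry_out:
  plan:
    - {"tx":-14,"ty":1,"tz":0,"rx":0,"ry":0,"rz":0}
    - {"tx":11,"ty":-1,"tz":-32,"rx":0,"ry":0,"rz":0}
    - {"tx":11,"ty":-1,"tz":-32,"rx":0,"ry":0,"rz":0}
    - {"tx":12,"ty":-1,"tz":-33,"rx":0,"ry":0,"rz":0}
    - {"tx":12,"ty":-1,"tz":-33,"rx":0,"ry":0,"rz":0}
    - {"tx":0,"ty":0,"tz":0,"rx":0,"ry":0,"rz":0}
    - {"tx":0,"ty":0,"tz":0,"rx":0,"ry":0,"rz":0}

```text
time: 13.75
tool_pos: [455.3, 42.5, 131.9]
tcp_rot: [3.141, -0.347, -0.099]
contact_force: [0.9, 0.4, 0.9]
grip_width: 54.9
finger_force: 0.0
```

>>> carry_out:
  gripper: 1
  plan:
    - {"tx":0,"ty":0,"tz":0,"rx":0,"ry":0,"rz":0}
    - {"tx":0,"ty":0,"tz":0,"rx":0,"ry":0,"rz":0}
    - {"tx":0,"ty":0,"tz":0,"rx":0,"ry":0,"rz":0}
    - {"tx":0,"ty":0,"tz":0,"rx":0,"ry":0,"rz":0}
    - {"tx":0,"ty":0,"tz":0,"rx":0,"ry":0,"rz":0}
    - {"tx":0,"ty":0,"tz":0,"rx":0,"ry":0,"rz":0}
    - {"tx":0,"ty":0,"tz":0,"rx":0,"ry":0,"rz":0}
    - {"tx":0,"ty":0,"tz":0,"rx":0,"ry":0,"rz":0}

```text
time: 14.55
tool_pos: [456.6, 42.2, 132.2]
tcp_rot: [-3.142, -0.349, -0.1]
contact_force: [0.5, 0.2, 2.4]
grip_width: 17.6
finger_force: 29.9
```

Gripped. Lift and carry in front of the small silhouette.

>>> carry_out:
  plan:
    - {"tx":0,"ty":0,"tz":20,"rx":0,"ry":0,"rz":0}
    - {"tx":0,"ty":0,"tz":30,"rx":0,"ry":0,"rz":0}
    - {"tx":0,"ty":0,"tz":30,"rx":0,"ry":0,"rz":0}
    - {"tx":10,"ty":-2,"tz":28,"rx":0,"ry":0,"rz":0.02}
    - {"tx":25,"ty":-3,"tz":0,"rx":0,"ry":0,"rz":0.02}
    - {"tx":30,"ty":-3,"tz":0,"rx":0,"ry":0,"rz":0.02}
    - {"tx":30,"ty":-3,"tz":0,"rx":0,"ry":0,"rz":0.02}
    - {"tx":30,"ty":-3,"tz":0,"rx":0,"ry":0,"rz":0}
    - {"tx":25,"ty":-2,"tz":0,"rx":0,"ry":0,"rz":0}
    - {"tx":15,"ty":-2,"tz":0,"rx":0,"ry":0,"rz":0}
    - {"tx":0,"ty":0,"tz":0,"rx":0,"ry":0,"rz":0}
    - {"tx":0,"ty":0,"tz":0,"rx":0,"ry":0,"rz":0}

```text
time: 15.75
tool_pos: [620.5, 24.2, 238.8]
tcp_rot: [-3.142, -0.346, -0.02]
contact_force: [0.0, 0.4, -1.1]
grip_width: 17.8
finger_force: 29.9
```

Run:
```python
from h import *
o=bot.get_obs();print(o["joint_positions"].round(2),o["tool_pos"],o["tcp_rot"])
m=bot.camera_model("wrist");im=bot.capture("wrist")[:,:,::-1];cv2.imwrite("pics/a3.png",im)
s=bot.capture("scene")[:,:,::-1]
ms=bot.camera_model("scene")
for nm,M in(("w",m),("s",ms)): print(nm,[proj(M,[637+.018*y,33.5+y,240]).round(0).tolist() for y in(-53,-9,35)],"hook",proj(M,o["tool_pos"]+[15.6,0,17.7+37.5]).round(0),"tip",proj(M,o["tool_pos"]+[33.6,0,17.7]).round(0))
W=cv2.resize(im[0:300,100:400],(600,600))
cv2.imwrite("pics/a3b.png",np.hstack([cv2.resize(im[40:300,130:390],(400,400)),cv2.resize(s[110:230,150:270],(400,400))]))
```

```text
[-0.1   0.33  1.57  0.03  0.9   1.48] [620.48432895  24.2151693  238.78627489] [-3.14155895 -0.34606629 -0.01994521]
w [[[332.0, 216.0]], [[253.0, 216.0]], [[175.0, 216.0]]] hook [[254. 223.]] tip [[253. 183.]]
s [[[229.0, 150.0]], [[217.0, 155.0]], [[204.0, 160.0]]] hook [[215. 143.]] tip [[214. 148.]]
```

View pics/a3b.png

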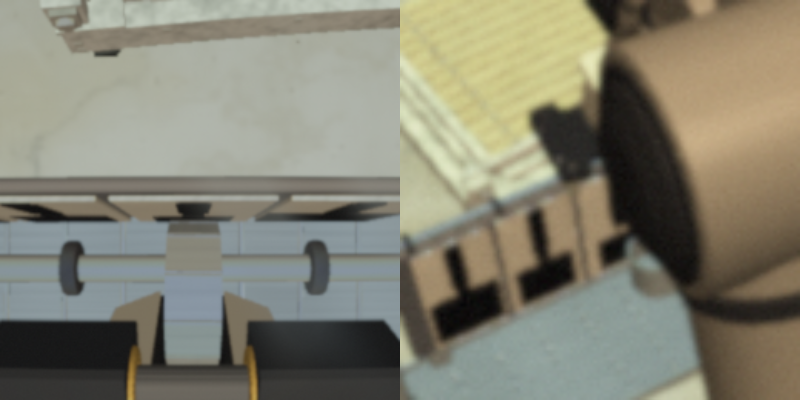

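The hook sits midway between the collars (columns 176 and 336) and straddles the rail at row 213. Lower it.

>>> carry_out:
  plan:
    - {"tx":2,"ty":0,"tz":-15,"rx":0,"ry":0,"rz":0}
    - {"tx":0,"ty":0,"tz":-15,"rx":0,"ry":0,"rz":0}
    - {"tx":0,"ty":0,"tz":-12,"rx":0,"ry":0,"rz":0}
    - {"tx":0,"ty":0,"tz":-4,"rx":0,"ry":0,"rz":0}
    - {"tx":0,"ty":0,"tz":-2,"rx":0,"ry":0,"rz":0}
    - {"tx":0,"ty":0,"tz":0,"rx":0,"ry":0,"rz":0}
    - {"tx":0,"ty":0,"tz":0,"rx":0,"ry":0,"rz":0}

```text
time: 16.55
tool_pos: [623.7, 24.2, 192.7]
tcp_rot: [3.141, -0.35, -0.02]
contact_force: [0.3, -0.1, -1.6]
grip_width: 17.8
finger_force: 29.9
```

>>> carry_out:
  plan:
    - {"tx":0,"ty":0,"tz":-2,"rx":0,"ry":0,"rz":0}
    - {"tx":0,"ty":0,"tz":-2,"rx":0,"ry":0,"rz":0}
    - {"tx":0,"ty":0,"tz":0,"rx":0,"ry":0,"rz":0}

```text
time: 16.85
tool_pos: [624.1, 24.0, 189.2]
tcp_rot: [3.141, -0.352, -0.02]
contact_force: [-1.2, 0.3, 3.7]
grip_width: 17.9
finger_force: 30.0
```

>>> carry_out:
  gripper: 0.55
  plan:
    - {"tx":0,"ty":0,"tz":0,"rx":0,"ry":0,"rz":0}
    - {"tx":0,"ty":0,"tz":0,"rx":0,"ry":0,"rz":0}
    - {"tx":0,"ty":0,"tz":0,"rx":0,"ry":0,"rz":0}
    - {"tx":0,"ty":0,"tz":0,"rx":0,"ry":0,"rz":0}
    - {"tx":0,"ty":0,"tz":0,"rx":0,"ry":0,"rz":0}
    - {"tx":-10,"ty":0,"tz":20,"rx":0,"ry":0,"rz":0}
    - {"tx":-15,"ty":0,"tz":28,"rx":0,"ry":0,"rz":0}
    - {"tx":-15,"ty":0,"tz":28,"rx":0,"ry":0,"rz":0}
    - {"tx":-25,"ty":0,"tz":25,"rx":0,"ry":0,"rz":0}
    - {"tx":-30,"ty":0,"tz":0,"rx":0,"ry":0,"rz":0}

```text
time: 17.85
tool_pos: [529.6, 24.0, 292.9]
tcp_rot: [3.141, -0.356, -0.02]
contact_force: [0.9, 0.6, -0.1]
grip_width: 41.2
finger_force: 0.0
```

Run:
```python
from h import *
o=bot.get_obs();print(o["tool_pos"],o["tcp_rot"],o["grip_width"])
m=bot.camera_model("wrist");im=bot.capture("wrist")[:,:,::-1];cv2.imwrite("pics/a4.png",im)
t=bot.capture("top")[:,:,::-1];cv2.imwrite("pics/t4.png",t)
o=bot.get_obs()
cv2.imwrite("pics/a4b.png",np.hstack([cv2.resize(im[40:300,130:390],(400,400)),cv2.resize(t[180:240,200:260],(400,400))]))
d=((im.max(2)<55)*255).astype(np.uint8)[:236];N,l,st,ce=cv2.connectedComponentsWithStats(d)
print("hook pred",proj(m,[638,24.5,249]),"sleeve",proj(m,[625,24.5,200]))
for i in range(1,N):
    if st[i,4]>60: print(st[i],ce[i].round(1),onz(m,ce[i],138).round(0))
for nm,M,I in (("top",bot.camera_model("top"),t),):
    d=((I.max(2)<55)*255).astype(np.uint8);d[:190]=0;d[225:]=0;d[:,:200]=0;d[:,385:]=0;N,l,st,ce=cv2.connectedComponentsWithStats(d)
    for i in range(1,N):
        if st[i,4]>5: print(st[i],onz(M,ce[i],138).round(0))
```

```text
[529.63441788  23.96970121 292.86630292] [ 3.14074107 -0.3560916  -0.01957717] 41.1820931784585
hook pred [[250.82336805  86.6421814 ]] sleeve [[251.68217739 122.72711481]]
[ 56   0  48  13 109] [80.5  5.8] [790. 222. 138.]
[ 79  82  70  41 887] [110.  112.1] [659. 180. 138.]
[156  99  55  23 643] [182.3 112.9] [655.  99. 138.]
[291 100  49  21 705] [314.8 112.4] [653. -44. 138.]
[203 190   4  18  43] [467. 139. 138.]
[262 190   7  27  78] [454. -48. 138.]
[270 206   5   4  10] [438. -68. 138.]
[349 210   6   4  14] [ 429. -313.  138.]
[203 213  11   7  52] [410. 126. 138.]
[251 220  11   5  44] [392. -19. 138.]
```

View pics/a4.png

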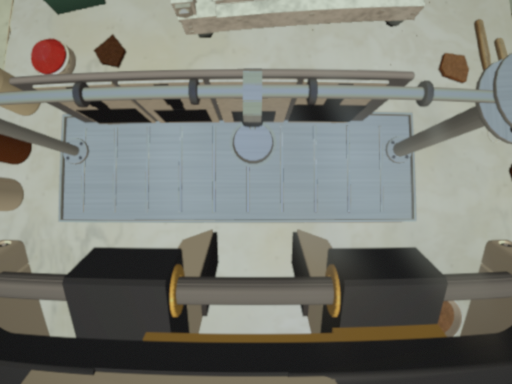

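The small dipper hangs at its silhouette, hook at (252,92) between the collars at 195 and 313. Next is the large one (B).

>>> carry_out:
  gripper: 0.4
  plan:
    - {"tx":-30,"ty":-25,"tz":0,"rx":0,"ry":0,"rz":0.13}
    - {"tx":-30,"ty":-30,"tz":0,"rx":0,"ry":0,"rz":0.13}
    - {"tx":-30,"ty":-30,"tz":0,"rx":0,"ry":0,"rz":0.13}
    - {"tx":-31,"ty":-28,"tz":-10,"rx":0,"ry":0,"rz":0.14}
    - {"tx":0,"ty":0,"tz":-30,"rx":0,"ry":0,"rz":0}
    - {"tx":0,"ty":0,"tz":0,"rx":0,"ry":0,"rz":0}
    - {"tx":0,"ty":0,"tz":0,"rx":0,"ry":0,"rz":0}

```text
time: 18.65
tool_pos: [437.5, -63.4, 251.1]
tcp_rot: [-3.14, -0.338, 0.376]
contact_force: [0.0, -0.7, 0.9]
grip_width: 55.0
finger_force: 0.0
```

Run:
```python
from h import *
o=bot.get_obs();print(o["joint_positions"].round(2),o["tool_pos"],o["tcp_rot"])
m=bot.camera_model("wrist");im=bot.capture("wrist")[:,:,::-1];cv2.imwrite("pics/b1.png",im)
print(proj(m,[441.5,-70,165]),proj(m,[441.5,-70,111]))
d=((im.max(2)<60)*255).astype(np.uint8)[:245];N,l,st,ce=cv2.connectedComponentsWithStats(d)
for i in range(1,N):
    if st[i,4]>10 and 150<ce[i,1]: print(st[i],ce[i].round(1),onz(m,ce[i],160).round(1))
P,R=tgt((441.5,-70,148),.51,.35);print(delta(P,R))
print((cv2.cvtColor(im,6)[150:250:3,215:300:3]).tolist().__str__().replace("], [","\n"))
```

```text
[-0.51  0.02  1.92  0.31  1.01  0.55] [437.45914402 -63.4124441  251.08119303] [-3.14021652 -0.33805681  0.37567089]
[[264.20643299 230.25486225]] [[262.58012202 225.64536843]]
[504 190   8  27 156] [508.2 202.3] [ 544.2 -268.2  160. ]
[196 233   9  12  70] [200.5 239.3] [414.1 -22.9 160. ]
[253 233  19   5  34] [262.3 235.6] [436.4 -70.5 160. ]
(array([   9.2,   -3.5, -121.4]), array([ 0.005, -0.01 ,  0.133]))
[[164, 163, 162, 162, 161, 161, 161, 160, 160, 160, 160, 160, 160, 160, 157, 143, 118, 127, 135, 136, 132, 134, 134, 133, 132, 133, 132, 133, 133
163, 162, 162, 161, 160, 160, 160, 160, 159, 158, 159, 160, 160, 161, 160, 159, 158, 150, 130, 122, 133, 132, 133, 134, 134, 133, 133, 133, 133
162, 163, 161, 160, 159, 159, 159, 158, 159, 159, 159, 160, 161, 160, 160, 160, 158, 158, 157, 154, 140, 119, 132, 138, 133, 133, 134, 135, 133
162, 163, 162, 160, 159, 160, 159, 158, 160, 159, 160, 160, 160, 160, 160, 160, 159, 157, 157, 157, 157, 156, 149, 124, 124, 135, 135, 129, 135
162, 162, 161, 161, 160, 160, 161, 161, 160, 160, 159, 159, 160, 161, 160, 159, 159, 158, 157, 158, 157, 15
[... 3495 characters left out ...]
163, 163, 163, 162, 161, 140, 133, 134, 134, 131, 62, 35, 40, 66, 81, 114, 133, 135, 136, 137, 137, 119, 131, 159, 163, 162
162, 163, 163, 164, 163, 164, 161, 152, 131, 132, 132, 132, 133, 133, 133, 132, 135, 137, 138, 138, 137, 137, 135, 135, 134, 105, 139, 162, 162
162, 162, 161, 162, 163, 163, 162, 134, 134, 137, 138, 138, 138, 137, 136, 136, 135, 134, 134, 134, 135, 135, 135, 135, 135, 100, 128, 152, 162
164, 162, 162, 162, 162, 162, 158, 125, 131, 135, 134, 134, 134, 134, 134, 135, 136, 135, 135, 136, 136, 136, 136, 136, 136, 115, 100, 140, 161
165, 165, 165, 164, 163, 161, 149, 107, 134, 136, 135, 135, 135, 135, 135, 136, 137, 137, 136, 136, 137, 136, 136, 136, 135, 122, 86, 136, 160]]
```

The strip's slope in the image (0.14 rad) matches the yaw still to go, and the handle is where predicted. Correct, descend and grip.

>>> carry_out:
  plan:
    - {"tx":-15,"ty":-12,"tz":0,"rx":0,"ry":0,"rz":0.07}
    - {"tx":-14,"ty":-12,"tz":0,"rx":0,"ry":0,"rz":0.065}
    - {"tx":0,"ty":0,"tz":0,"rx":0,"ry":0,"rz":0}
    - {"tx":0,"ty":0,"tz":0,"rx":0,"ry":0,"rz":0}

```text
time: 19.1
tool_pos: [409.0, -87.4, 251.9]
tcp_rot: [3.14, -0.34, 0.51]
contact_force: [-0.0, -0.1, -0.5]
grip_width: 54.8
finger_force: 0.0
```

>>> carry_out:
  plan:
    - {"tx":7,"ty":4,"tz":-24,"rx":0,"ry":0,"rz":0}
    - {"tx":7,"ty":4,"tz":-24,"rx":0,"ry":0,"rz":0}
    - {"tx":8,"ty":4,"tz":-24,"rx":0,"ry":0,"rz":0}
    - {"tx":8,"ty":4,"tz":-24,"rx":0,"ry":0,"rz":0}
    - {"tx":8,"ty":5,"tz":-24,"rx":0,"ry":0,"rz":0}
    - {"tx":0,"ty":0,"tz":0,"rx":0,"ry":0,"rz":0}
    - {"tx":0,"ty":0,"tz":0,"rx":0,"ry":0,"rz":0}

```text
time: 19.8
tool_pos: [446.6, -65.7, 131.4]
tcp_rot: [-3.141, -0.339, 0.512]
contact_force: [-0.0, 0.5, 0.9]
grip_width: 55.1
finger_force: 0.0
```

>>> carry_out:
  gripper: 1
  plan:
    - {"tx":0,"ty":0,"tz":0,"rx":0,"ry":0,"rz":0}
    - {"tx":0,"ty":0,"tz":0,"rx":0,"ry":0,"rz":0}
    - {"tx":0,"ty":0,"tz":0,"rx":0,"ry":0,"rz":0}
    - {"tx":0,"ty":0,"tz":0,"rx":0,"ry":0,"rz":0}
    - {"tx":0,"ty":0,"tz":0,"rx":0,"ry":0,"rz":0}
    - {"tx":0,"ty":0,"tz":0,"rx":0,"ry":0,"rz":0}
    - {"tx":0,"ty":0,"tz":0,"rx":0,"ry":0,"rz":0}
    - {"tx":0,"ty":0,"tz":0,"rx":0,"ry":0,"rz":0}

```text
time: 20.6
tool_pos: [446.3, -66.5, 131.1]
tcp_rot: [3.142, -0.339, 0.512]
contact_force: [-0.2, 0.7, 3.5]
grip_width: 18.0
finger_force: 30.0
```

>>> carry_out:
  plan:
    - {"tx":0,"ty":0,"tz":20,"rx":0,"ry":0,"rz":0}
    - {"tx":0,"ty":0,"tz":30,"rx":0,"ry":0,"rz":0}
    - {"tx":0,"ty":0,"tz":30,"rx":0,"ry":0,"rz":0}
    - {"tx":0,"ty":0,"tz":29,"rx":0,"ry":0,"rz":0}
    - {"tx":0,"ty":0,"tz":0,"rx":0,"ry":0,"rz":0}

```text
time: 21.1
tool_pos: [447.6, -67.3, 243.2]
tcp_rot: [3.136, -0.342, 0.514]
contact_force: [0.4, -0.7, -0.8]
grip_width: 17.9
finger_force: 30.0
```

>>> carry_out:
  plan:
    - {"tx":8,"ty":42,"tz":0,"rx":0,"ry":0,"rz":-0.08}
    - {"tx":8,"ty":42,"tz":0,"rx":0,"ry":0,"rz":-0.09}
    - {"tx":8,"ty":42,"tz":0,"rx":0,"ry":0,"rz":-0.09}
    - {"tx":8,"ty":42,"tz":0,"rx":0,"ry":0,"rz":-0.09}
    - {"tx":8,"ty":42,"tz":0,"rx":0,"ry":0,"rz":-0.09}
    - {"tx":8,"ty":42,"tz":0,"rx":0,"ry":0,"rz":-0.09}
    - {"tx":0,"ty":0,"tz":0,"rx":0,"ry":0,"rz":0}
    - {"tx":0,"ty":0,"tz":0,"rx":0,"ry":0,"rz":0}
    - {"tx":0,"ty":0,"tz":0,"rx":0,"ry":0,"rz":0}

```text
time: 22.0
tool_pos: [486.9, 145.4, 238.1]
tcp_rot: [3.141, -0.328, 0.063]
contact_force: [-0.3, -0.1, -2.1]
grip_width: 18.1
finger_force: 30.0
```

>>> carry_out:
  plan:
    - {"tx":10,"ty":21,"tz":2,"rx":0,"ry":-0.01,"rz":-0.04}
    - {"tx":20,"ty":20,"tz":0,"rx":0,"ry":0,"rz":-0.04}
    - {"tx":25,"ty":0,"tz":0,"rx":0,"ry":0,"rz":0}
    - {"tx":25,"ty":0,"tz":0,"rx":0,"ry":0,"rz":0}
    - {"tx":25,"ty":0,"tz":0,"rx":0,"ry":0,"rz":0}
    - {"tx":20,"ty":0,"tz":0,"rx":0,"ry":0,"rz":0}
    - {"tx":14,"ty":0,"tz":0,"rx":0,"ry":0,"rz":0}
    - {"tx":0,"ty":0,"tz":0,"rx":0,"ry":0,"rz":0}
    - {"tx":0,"ty":0,"tz":0,"rx":0,"ry":0,"rz":0}

```text
time: 22.9
tool_pos: [626.2, 185.6, 240.5]
tcp_rot: [3.14, -0.339, -0.019]
contact_force: [-0.7, -0.3, -1.4]
grip_width: 17.8
finger_force: 30.0
```

```bash
cat > chk.py <<'E'
from h import *
import sys
o=bot.get_obs();print(o["joint_positions"].round(2),o["tool_pos"].round(1),o["tcp_rot"].round(3))
m=bot.camera_model("wrist");im=bot.capture("wrist")[:,:,::-1];cv2.imwrite(f"pics/{sys.argv[1]}.png",im)
g=cv2.cvtColor(im,6);y0=float(sys.argv[2])
for y in(y0-44,y0,y0+44):print("rail/collar pred",y,proj(m,[639+.018*y,34+y,240]).round(0))
print("hook pred",proj(m,o["tool_pos"]+[15.6,0,55]).round(0),"tip",proj(m,o["tool_pos"]+[33.6,0,18]).round(0))
# collars: dark comps near rail row; rail rows in columns away from the hook
d=((im.max(2)<75)*255).astype(np.uint8)[150:245];N,l,st,ce=cv2.connectedComponentsWithStats(d)
for i in range(1,N):
    if 30<st[i,4]<1500: print(st[i]+[0,150,0,0,0])
for c in (205,290): print(c,g[185:240:2,c].tolist())
for r in (175,190,214): print(r,g[r,200:310:4].tolist())
E
python3 chk.py b3 167
```

```text
[ 0.21  0.4   1.45 -0.09  0.96  1.84] [626.2 185.6 240.5] [ 3.14  -0.339 -0.019]
rail/collar pred 123.0 [[305. 218.]]
rail/collar pred 167.0 [[227. 218.]]
rail/collar pred 211.0 [[149. 218.]]
hook pred [[254. 224.]] tip [[253. 183.]]
[164 171  25   9  69]
[206 175  43  10 212]
[ 35 177  78  32 991]
[297 176  63   9 253]
[408 176  59   8 127]
[450 176  62  17 211]
[143 202  19  34 310]
[447 202  20  32 237]
[466 226  38  18 427]
205 [145, 149, 151, 148, 151, 152, 152, 151, 149, 149, 149, 150, 141, 108, 128, 144, 148, 150, 150, 149, 148, 136, 140, 147, 147, 147, 148, 140]
290 [140, 153, 153, 151, 149, 152, 152, 151, 149, 151, 152, 152, 144, 113, 131, 143, 146, 148, 148, 148, 147, 142, 150, 150, 150, 123, 117, 117]
175 [132, 132, 131, 130, 130, 129, 123, 74, 75, 72, 74, 75, 106, 126, 127, 129, 131, 130, 131, 131, 131, 132, 121, 94, 115, 132, 135, 136]
190 [151, 150, 150, 149, 149, 142, 150, 149, 149, 140, 128, 129, 130, 132, 130, 125, 125, 126, 147, 153, 152, 152, 152, 152, 144, 152, 151, 151]
214 [138, 138, 138, 138, 138, 138, 138, 138, 138, 140, 141, 141, 141, 135, 143, 143, 143, 142, 142, 139, 139, 138, 138, 138, 139, 138, 115, 87]
```

The collar centre is at column 229, the hook at 253 (14 mm inboard on purpose), and the rail row is 218 as predicted. Lower it.

>>> carry_out:
  plan:
    - {"tx":0,"ty":0,"tz":-15,"rx":0,"ry":0,"rz":0}
    - {"tx":0,"ty":0,"tz":-15,"rx":0,"ry":0,"rz":0}
    - {"tx":0,"ty":0,"tz":-12,"rx":0,"ry":0,"rz":0}
    - {"tx":0,"ty":0,"tz":-5,"rx":0,"ry":0,"rz":0}
    - {"tx":0,"ty":0,"tz":-3,"rx":0,"ry":0,"rz":0}
    - {"tx":0,"ty":0,"tz":-2,"rx":0,"ry":0,"rz":0}
    - {"tx":0,"ty":0,"tz":0,"rx":0,"ry":0,"rz":0}
    - {"tx":0,"ty":0,"tz":0,"rx":0,"ry":0,"rz":0}

```text
time: 23.75
tool_pos: [626.9, 187.2, 189.9]
tcp_rot: [3.141, -0.342, -0.017]
contact_force: [-0.2, -0.0, -1.4]
grip_width: 17.8
finger_force: 30.0
```

>>> carry_out:
  plan:
    - {"tx":0,"ty":0,"tz":-2,"rx":0,"ry":0,"rz":0}
    - {"tx":0,"ty":0,"tz":-1,"rx":0,"ry":0,"rz":0}
    - {"tx":0,"ty":0,"tz":0,"rx":0,"ry":0,"rz":0}

```text
time: 24.05
tool_pos: [627.5, 187.4, 188.2]
tcp_rot: [-3.142, -0.344, -0.017]
contact_force: [-2.8, 0.3, 4.8]
grip_width: 18.0
finger_force: 30.0
```

>>> carry_out:
  gripper: 0.55
  plan:
    - {"tx":0,"ty":0,"tz":0,"rx":0,"ry":0,"rz":0}
    - {"tx":0,"ty":0,"tz":0,"rx":0,"ry":0,"rz":0}
    - {"tx":0,"ty":0,"tz":0,"rx":0,"ry":0,"rz":0}
    - {"tx":0,"ty":0,"tz":0,"rx":0,"ry":0,"rz":0}
    - {"tx":0,"ty":0,"tz":0,"rx":0,"ry":0,"rz":0}
    - {"tx":-10,"ty":0,"tz":20,"rx":0,"ry":0,"rz":0}
    - {"tx":-15,"ty":0,"tz":28,"rx":0,"ry":0,"rz":0}
    - {"tx":-15,"ty":0,"tz":28,"rx":0,"ry":0,"rz":0}
    - {"tx":-25,"ty":0,"tz":25,"rx":0,"ry":0,"rz":0}
    - {"tx":-30,"ty":-10,"tz":0,"rx":0,"ry":0,"rz":0}
    - {"tx":0,"ty":0,"tz":0,"rx":0,"ry":0,"rz":0}

```text
time: 25.15
tool_pos: [529.0, 176.8, 288.2]
tcp_rot: [3.141, -0.341, -0.017]
contact_force: [0.4, -0.4, -0.7]
grip_width: 41.4
finger_force: 0.0
```

Run:
```python
from h import *
o=bot.get_obs();print(o["tool_pos"].round(1),o["tcp_rot"].round(3),o["contact_force"].round(1))
m=bot.camera_model("wrist");im=bot.capture("wrist")[:,:,::-1];cv2.imwrite("pics/b5.png",im);g=cv2.cvtColor(im,6)
for y in(-9,152,123,211):print(y,"crown pred",proj(m,[639+.018*y,34+y,249]).round(0),"rail",proj(m,[639+.018*y,34+y,240]).round(0))
p=proj(m,[641.7,186,249])[0].astype(int)
for dr in range(-16,45,4): print(p[1]+dr,g[p[1]+dr,p[0]-32:p[0]+32:4])
t=bot.capture("top")[:,:,::-1];cv2.imwrite("pics/t5.png",t);M=bot.camera_model("top")
d=((t.max(2)<55)*255).astype(np.uint8);d[:190]=0;d[225:]=0;d[:,:200]=0;d[:,385:]=0;N,l,st,ce=cv2.connectedComponentsWithStats(d)
for i in range(1,N):
    if st[i,4]>5: print(st[i],onz(M,ce[i],138).round(0))
```

```text
[529.  176.8 288.2] [ 3.141 -0.341 -0.017] [ 0.4 -0.4 -0.7]
-9 crown pred [[459.  82.]] rail [[452.  86.]]
152 crown pred [[239.  77.]] rail [[239.  82.]]
123 crown pred [[280.  77.]] rail [[279.  82.]]
211 crown pred [[156.  78.]] rail [[159.  82.]]
60 [161 159 157 155 154 153 146 149 149 150 145 148 148 148 149 149]
64 [132 132 132 132 132 132 150 150 150 150 147 132 132 134 133 133]
68 [ 97  96  95  95  95 102 153 153 153 153 146  92  92  93  95  95]
72 [181 185 186 183 182 180 153 153 153 153 153 185 179 179 178 181]
76 [137 137 138 138 131 134 155 155 155 155 151 139 140 139 139 139]
80 [153 154 154 154 154 155 153 153 154 155 153 154 155 155 154 155]
84 [154 154 154 154 154 154 156 156 156 156 156 155 154 154 154 155]
88 [132 131 131 131 129 129 155 155 155 154 153 129 129 129 129 129]
92 [128 130 131 129 123  54 151 151 150 150 148 129 129 131 129 127]
96 [131 130 131 130 128  55 149 150 150 150 147 129 129 128 130 131]
100 [ 71  71  70  70  82  75 151 152 152 152 148  79  80  79  80 113]
104 [ 23  26  29  34  37  41 140 143 143 143 142  51  48  49  48 121]
108 [ 55  25  27  30  36  38 109 121 121 120 120  53  52  51  51 125]
112 [118  25  27  29  35  38  81  97  98  98  98  66  80  54  55 128]
116 [135 126 126 128 144 143 119  62  63  66  76 137 153 149 145 152]
120 [156 155 150 150 153 134 148 156 150 149 156 156 157 157 154 154]
[349 210   6   4  14] [ 429. -313.  138.]
```

The large dipper's hook shows over the rail at columns 231–248. Next is the medium one (C).

>>> carry_out:
  gripper: 0.4
  plan:
    - {"tx":-10,"ty":-40,"tz":0,"rx":0,"ry":0,"rz":0.07}
    - {"tx":-10,"ty":-43,"tz":0,"rx":0,"ry":0,"rz":0.07}
    - {"tx":-10,"ty":-43,"tz":0,"rx":0,"ry":0,"rz":0.07}
    - {"tx":-10,"ty":-43,"tz":0,"rx":0,"ry":0,"rz":0.07}
    - {"tx":-10,"ty":-43,"tz":0,"rx":0,"ry":0,"rz":0.07}
    - {"tx":-10,"ty":-43,"tz":0,"rx":0,"ry":0,"rz":0.07}
    - {"tx":-10,"ty":-43,"tz":0,"rx":0,"ry":0,"rz":0.07}
    - {"tx":-10,"ty":-43,"tz":0,"rx":0,"ry":0,"rz":0.07}
    - {"tx":-10,"ty":-43,"tz":0,"rx":0,"ry":0,"rz":0.07}
    - {"tx":-10,"ty":-43,"tz":0,"rx":0,"ry":0,"rz":0.07}
    - {"tx":-10,"ty":-43,"tz":0,"rx":0,"ry":0,"rz":0.07}
    - {"tx":-13,"ty":-43,"tz":0,"rx":0,"ry":0,"rz":0.05}

```text
time: 26.45
tool_pos: [409.3, -335.4, 286.3]
tcp_rot: [3.141, -0.341, 0.799]
contact_force: [0.9, -0.9, 0.1]
grip_width: 55.0
finger_force: 0.0
```

Run:
```python
from h import *
P,R=tgt((430,-311,148),.8,.35);a=R.as_matrix()[:,2];print(bot.get_obs()["tool_pos"],delta(P-120*a,R))
```

```text
[ 409.29060168 -335.43548831  286.33925406] (array([ -3.5,  -0.5, -43.3]), array([ 0.007, -0.006,  0.002]))
```

>>> carry_out:
  plan:
    - {"tx":-3,"ty":0,"tz":-22,"rx":0,"ry":0,"rz":0}
    - {"tx":0,"ty":0,"tz":-21,"rx":0,"ry":0,"rz":0}
    - {"tx":0,"ty":0,"tz":0,"rx":0,"ry":0,"rz":0}
    - {"tx":0,"ty":0,"tz":0,"rx":0,"ry":0,"rz":0}

```text
time: 26.85
tool_pos: [406.9, -332.9, 244.0]
tcp_rot: [-3.141, -0.341, 0.796]
contact_force: [1.2, 0.2, -0.0]
grip_width: 54.7
finger_force: 0.0
```

Run:
```python
from h import *
m=bot.camera_model("wrist");im=bot.capture("wrist")[:,:,::-1];cv2.imwrite("pics/c_1.png",im);g=cv2.cvtColor(im,6)
print(bot.get_obs()["tool_pos"],bot.get_obs()["tcp_rot"],proj(m,[430,-311,165]),proj(m,[430,-311,111]))
for r in range(140,244,4): print(r,*g[r,195:320:4])
```

```text
[ 407.10225358 -333.01267918  244.81134308] [ 3.13997611 -0.34017123  0.79749805] [[256.76796894 193.75070114]] [[256.33573572 195.54057782]]
140 156 156 155 157 158 158 157 159 160 159 158 157 159 159 160 159 158 158 158 158 159 157 158 157 158 158 158 159 159 157 156 157
144 156 156 155 157 157 158 159 160 160 159 159 159 159 158 158 158 158 158 159 159 157 157 158 158 158 158 158 159 158 157 156 156
148 156 156 157 158 158 158 160 161 161 161 161 162 161 161 160 160 158 153 155 158 158 157 157 157 156 156 157 156 156 156 156 157
152 157 156 158 158 158 159 160 160 161 162 163 163 163 162 162 159 158 126 123 119 114 139 157 157 156 156 156 155 155 157 156 157
156 157 158 156 159 159 160 160 161 162 163 164 163 163 162 161 158 155 128 128 128 129 142 155 156 156 156 156 155 155 156 157 158
160 130 135 140 153 160 161 161 162 163 164 163 163 162 162 159 156 154 129 130 130 130 145 154 156 156 157 156 155 156 156 157 158
164 77 78 91 132 158 161 161 162 163 163 162 162 162 161 158 158 153 135 135 134 133 150 157 157 156 157 157 156 156 156 156 156
168 78 80 79 81 131 158 161 161 161 1
[... 1697 characters left out ...]
38 137 135 135 134 133 120 155 157 156 155 153 156 155 157 158
224 161 161 161 163 160 163 165 165 165 145 98 140 140 139 139 137 136 137 136 135 136 135 97 146 157 156 155 154 154 154 157 159
228 160 154 158 159 162 162 164 164 164 144 93 139 139 138 137 136 136 135 135 136 135 134 88 141 158 157 156 154 153 150 158 159
232 102 90 84 159 160 161 163 164 164 141 79 138 138 137 136 135 135 135 135 135 134 134 88 143 157 157 154 151 92 110 111 128
236 101 49 25 159 159 159 160 163 164 154 91 138 140 140 139 139 137 136 135 134 133 114 97 151 156 154 154 149 68 97 109 108
240 97 19 20 161 160 159 159 161 164 164 127 89 141 140 140 140 138 138 137 136 133 71 130 157 155 153 152 148 64 70 109 108
```

Run:
```python
from h import *
m=bot.camera_model("wrist")
H=onz(m,(266.5,199),165);C=onz(m,(259.5,229),52);E=onz(m,(270.5,152),172);print("handle",H,"cup",C,"end",E)
for A,B in((C,H),(H,E),(C,E)): v=(B-A)[:2];print(np.arctan2(v[1],v[0]).round(3),np.linalg.norm(v).round(1))
P,R=tgt((H[0],H[1],148),.72,.35);a=R.as_matrix()[:,2];print(a,delta(P-110*a,R))
```

```text
handle [ 432.98833275 -319.73044281  165.        ] cup [ 407.10929972 -341.02055727   52.        ] end [ 461.15648171 -295.13272194  172.        ]
0.688 33.5
0.718 37.4
0.704 70.9
[ 0.25779254  0.22610156 -0.93937271] (array([  2.4,  -7.3, -11.1]), array([ 0.008, -0.006, -0.077]))
```

The close look puts the handle at (433,−320), yaw 0.70, radius 33.5 mm, so it is the medium. Correct and grip.

>>> carry_out:
  plan:
    - {"tx":2,"ty":-8,"tz":-11,"rx":0,"ry":0,"rz":-0.09}
    - {"tx":0,"ty":0,"tz":0,"rx":0,"ry":0,"rz":0}
    - {"tx":5,"ty":4,"tz":-20,"rx":0,"ry":0,"rz":0}
    - {"tx":6,"ty":5,"tz":-21,"rx":0,"ry":0,"rz":0}
    - {"tx":6,"ty":5,"tz":-21,"rx":0,"ry":0,"rz":0}
    - {"tx":6,"ty":5,"tz":-21,"rx":0,"ry":0,"rz":0}
    - {"tx":6,"ty":5,"tz":-20,"rx":0,"ry":0,"rz":0}
    - {"tx":0,"ty":0,"tz":0,"rx":0,"ry":0,"rz":0}
    - {"tx":0,"ty":0,"tz":0,"rx":0,"ry":0,"rz":0}

```text
time: 27.8
tool_pos: [438.0, -316.7, 131.4]
tcp_rot: [3.14, -0.34, 0.709]
contact_force: [-0.4, -0.2, 0.6]
grip_width: 55.6
finger_force: 0.0
```

>>> carry_out:
  gripper: 1
  plan:
    - {"tx":0,"ty":0,"tz":0,"rx":0,"ry":0,"rz":0}
    - {"tx":0,"ty":0,"tz":0,"rx":0,"ry":0,"rz":0}
    - {"tx":0,"ty":0,"tz":0,"rx":0,"ry":0,"rz":0}
    - {"tx":0,"ty":0,"tz":0,"rx":0,"ry":0,"rz":0}
    - {"tx":0,"ty":0,"tz":0,"rx":0,"ry":0,"rz":0}
    - {"tx":0,"ty":0,"tz":0,"rx":0,"ry":0,"rz":0}
    - {"tx":0,"ty":0,"tz":0,"rx":0,"ry":0,"rz":0}
    - {"tx":0,"ty":0,"tz":0,"rx":0,"ry":0,"rz":0}

```text
time: 28.6
tool_pos: [437.5, -316.4, 130.3]
tcp_rot: [3.141, -0.34, 0.707]
contact_force: [0.4, 1.0, 1.5]
grip_width: 17.8
finger_force: 29.9
```

>>> carry_out:
  plan:
    - {"tx":0,"ty":0,"tz":20,"rx":0,"ry":0,"rz":0}
    - {"tx":0,"ty":0,"tz":30,"rx":0,"ry":0,"rz":0}
    - {"tx":0,"ty":0,"tz":30,"rx":0,"ry":0,"rz":0}
    - {"tx":0,"ty":0,"tz":29,"rx":0,"ry":0,"rz":0}
    - {"tx":0,"ty":0,"tz":0,"rx":0,"ry":0,"rz":0}

```text
time: 29.1
tool_pos: [438.7, -317.8, 243.0]
tcp_rot: [3.133, -0.34, 0.71]
contact_force: [0.1, -0.7, -1.1]
grip_width: 17.9
finger_force: 29.9
```

>>> carry_out:
  plan:
    - {"tx":3,"ty":30,"tz":0,"rx":0,"ry":0,"rz":-0.06}
    - {"tx":4,"ty":40,"tz":0,"rx":0,"ry":0,"rz":-0.06}
    - {"tx":4,"ty":40,"tz":0,"rx":0,"ry":0,"rz":-0.06}
    - {"tx":4,"ty":40,"tz":0,"rx":0,"ry":0,"rz":-0.06}
    - {"tx":4,"ty":40,"tz":0,"rx":0,"ry":0,"rz":-0.06}
    - {"tx":4,"ty":40,"tz":0,"rx":0,"ry":0,"rz":-0.06}
    - {"tx":4,"ty":40,"tz":0,"rx":0,"ry":0,"rz":-0.06}
    - {"tx":4,"ty":40,"tz":0,"rx":0,"ry":0,"rz":-0.06}
    - {"tx":4,"ty":40,"tz":0,"rx":0,"ry":0,"rz":-0.06}
    - {"tx":4,"ty":40,"tz":0,"rx":0,"ry":0,"rz":-0.06}
    - {"tx":4,"ty":40,"tz":0,"rx":0,"ry":0,"rz":-0.06}
    - {"tx":0,"ty":0,"tz":0,"rx":0,"ry":0,"rz":-0.06}

```text
time: 30.3
tool_pos: [479.4, 114.2, 237.9]
tcp_rot: [-3.141, -0.338, -0.005]
contact_force: [0.6, -0.8, -1.9]
grip_width: 17.9
finger_force: 30.0
```

>>> carry_out:
  plan:
    - {"tx":0,"ty":0,"tz":0,"rx":0,"ry":0,"rz":0}
    - {"tx":0,"ty":0,"tz":0,"rx":0,"ry":0,"rz":0}

```text
time: 30.5
tool_pos: [479.7, 109.9, 238.2]
tcp_rot: [3.14, -0.338, -0.005]
contact_force: [0.5, 0.4, -2.0]
grip_width: 18.1
finger_force: 30.0
```

>>> carry_out:
  plan:
    - {"tx":15,"ty":3,"tz":2,"rx":0,"ry":0,"rz":-0.013}
    - {"tx":25,"ty":0,"tz":0,"rx":0,"ry":0,"rz":0}
    - {"tx":25,"ty":0,"tz":0,"rx":0,"ry":0,"rz":0}
    - {"tx":25,"ty":0,"tz":0,"rx":0,"ry":0,"rz":0}
    - {"tx":25,"ty":0,"tz":0,"rx":0,"ry":0,"rz":0}
    - {"tx":18,"ty":0,"tz":0,"rx":0,"ry":0,"rz":0}
    - {"tx":12,"ty":0,"tz":0,"rx":0,"ry":0,"rz":0}
    - {"tx":0,"ty":0,"tz":0,"rx":0,"ry":0,"rz":0}
    - {"tx":0,"ty":0,"tz":0,"rx":0,"ry":0,"rz":0}

```text
time: 31.4
tool_pos: [624.7, 111.6, 240.4]
tcp_rot: [3.141, -0.338, -0.022]
contact_force: [0.6, -0.6, -2.5]
grip_width: 17.5
finger_force: 30.0
```

```bash
python3 chk.py c3 79
```

```text
[ 0.07  0.36  1.51 -0.04  0.93  1.68] [624.7 111.6 240.4] [ 3.141 -0.338 -0.022]
rail/collar pred 35.0 [[330. 217.]]
rail/collar pred 79.0 [[252. 218.]]
rail/collar pred 123.0 [[173. 218.]]
hook pred [[254. 224.]] tip [[253. 183.]]
[140 175  68  12 321]
[244 175  22   5 102]
[314 175  60  10 217]
[415 175  68   9 217]
[225 182  14   3  40]
[149 201  35  35 329]
[467 200  45  33 558]
[327 202  13  33 146]
[362 227  37  18 401]
[131 229  30  16 283]
205 [96, 151, 138, 97, 90, 89, 90, 89, 89, 87, 87, 89, 114, 107, 131, 145, 149, 152, 151, 151, 149, 144, 151, 152, 153, 154, 151, 144]
290 [148, 151, 150, 147, 150, 150, 148, 148, 149, 148, 148, 148, 133, 115, 134, 146, 148, 149, 149, 149, 148, 139, 149, 151, 146, 124, 118, 118]
175 [97, 127, 134, 134, 134, 134, 134, 133, 132, 132, 131, 87, 68, 61, 61, 67, 81, 129, 130, 131, 130, 131, 131, 130, 130, 130, 123, 103]
190 [90, 102, 151, 154, 155, 155, 155, 156, 156, 155, 138, 139, 138, 139, 141, 139, 140, 140, 142, 151, 148, 147, 148, 148, 148, 148, 148, 148]
214 [140, 140, 140, 140, 140, 140, 140, 140, 141, 144, 147, 147, 147, 143, 142, 146, 145, 146, 146, 142, 142, 142, 142, 142, 141, 142, 141, 141]
```

>>> carry_out:
  plan:
    - {"tx":0,"ty":-6,"tz":0,"rx":0,"ry":0,"rz":0}
    - {"tx":0,"ty":0,"tz":0,"rx":0,"ry":0,"rz":0}
    - {"tx":0,"ty":0,"tz":-15,"rx":0,"ry":0,"rz":0}
    - {"tx":0,"ty":0,"tz":-15,"rx":0,"ry":0,"rz":0}
    - {"tx":0,"ty":0,"tz":-12,"rx":0,"ry":0,"rz":0}
    - {"tx":0,"ty":0,"tz":-5,"rx":0,"ry":0,"rz":0}
    - {"tx":0,"ty":0,"tz":-3,"rx":0,"ry":0,"rz":0}
    - {"tx":0,"ty":0,"tz":-2,"rx":0,"ry":0,"rz":0}
    - {"tx":0,"ty":0,"tz":0,"rx":0,"ry":0,"rz":0}
    - {"tx":0,"ty":0,"tz":0,"rx":0,"ry":0,"rz":0}

```text
time: 32.45
tool_pos: [625.5, 107.0, 189.7]
tcp_rot: [3.141, -0.341, -0.021]
contact_force: [0.8, 0.5, -1.1]
grip_width: 17.9
finger_force: 30.0
```

>>> carry_out:
  plan:
    - {"tx":0,"ty":0,"tz":-2,"rx":0,"ry":0,"rz":0}
    - {"tx":0,"ty":0,"tz":0,"rx":0,"ry":0,"rz":0}
    - {"tx":0,"ty":0,"tz":0,"rx":0,"ry":0,"rz":0}

```text
time: 32.75
tool_pos: [625.6, 107.0, 187.6]
tcp_rot: [3.141, -0.341, -0.021]
contact_force: [0.5, -0.5, -1.2]
grip_width: 17.8
finger_force: 30.0
```

>>> carry_out:
  plan:
    - {"tx":0,"ty":0,"tz":-2,"rx":0,"ry":0,"rz":0}
    - {"tx":0,"ty":0,"tz":-1,"rx":0,"ry":0,"rz":0}
    - {"tx":0,"ty":0,"tz":0,"rx":0,"ry":0,"rz":0}

```text
time: 33.05
tool_pos: [626.8, 107.0, 186.8]
tcp_rot: [3.141, -0.345, -0.021]
contact_force: [-2.0, -1.8, 9.1]
grip_width: 18.2
finger_force: 30.0
```

>>> carry_out:
  gripper: 0.55
  plan:
    - {"tx":0,"ty":0,"tz":1,"rx":0,"ry":0,"rz":0}
    - {"tx":0,"ty":0,"tz":0,"rx":0,"ry":0,"rz":0}
    - {"tx":0,"ty":0,"tz":0,"rx":0,"ry":0,"rz":0}
    - {"tx":0,"ty":0,"tz":0,"rx":0,"ry":0,"rz":0}
    - {"tx":0,"ty":0,"tz":0,"rx":0,"ry":0,"rz":0}
    - {"tx":-10,"ty":0,"tz":20,"rx":0,"ry":0,"rz":0}
    - {"tx":-15,"ty":0,"tz":28,"rx":0,"ry":0,"rz":0}
    - {"tx":-15,"ty":0,"tz":28,"rx":0,"ry":0,"rz":0}
    - {"tx":-25,"ty":0,"tz":25,"rx":0,"ry":0,"rz":0}
    - {"tx":-30,"ty":-10,"tz":0,"rx":0,"ry":0,"rz":0}
    - {"tx":0,"ty":0,"tz":0,"rx":0,"ry":0,"rz":0}

```text
time: 34.15
tool_pos: [527.7, 96.7, 287.0]
tcp_rot: [3.141, -0.34, -0.021]
contact_force: [-0.4, -0.5, 0.2]
grip_width: 41.4
finger_force: 0.0
```

Run:
```python
from h import *
o=bot.get_obs();print(o["tool_pos"].round(1),o["tcp_rot"].round(3),o["joint_positions"].round(2))
m=bot.camera_model("wrist");im=bot.capture("wrist")[:,:,::-1];cv2.imwrite("pics/c5.png",im);g=cv2.cvtColor(im,6).astype(int)
for y in(-9,73,153):
    c,r=proj(m,[639+.018*y,34+y,249])[0].astype(int);print(y,"crown",c,r)
    for k in range(r-14,r+40,6): print(k,g[k,c-24:c+26:4].tolist())
print("collars",[(y,proj(m,[639+.018*y,34+y,240]).round(0).tolist()) for y in(-53,35,123,211)])
for r in (78,82,86): print(g[r,100:480:4].tolist())
```

```text
[527.7  96.7 287. ] [ 3.141 -0.34  -0.021] [ 0.05  0.14  1.68 -0.03  0.99  1.66]
-9 crown 352 76
62 [128, 109, 88, 85, 139, 146, 143, 138, 135, 121, 123, 123, 124]
68 [98, 98, 96, 95, 126, 152, 152, 152, 151, 107, 100, 102, 103]
74 [124, 125, 129, 138, 108, 151, 151, 151, 151, 149, 151, 153, 101]
80 [153, 153, 154, 154, 125, 152, 152, 152, 152, 153, 153, 153, 153]
86 [146, 147, 147, 147, 127, 155, 154, 155, 154, 151, 149, 150, 150]
92 [59, 129, 131, 130, 131, 149, 150, 152, 151, 124, 128, 127, 128]
98 [127, 128, 129, 127, 146, 149, 149, 148, 147, 66, 68, 70, 74]
104 [82, 86, 94, 108, 151, 151, 152, 151, 104, 52, 48, 46, 45]
110 [40, 51, 85, 120, 124, 122, 122, 107, 59, 55, 51, 50, 47]
73 crown 236 76
62 [126, 127, 128, 127, 145, 150, 151, 150, 150, 130, 128, 128, 128]
68 [88, 87, 88, 87, 149, 154, 154, 154, 154, 92, 84, 84, 86]
74 [134, 131, 132, 131, 153, 155, 154, 155, 154, 131, 129, 130, 130]
80 [154, 154, 154, 154, 156, 156, 156, 156, 156, 151, 154, 154, 155]
86 [146, 145, 145, 145, 154, 156, 156, 155, 156, 142, 144, 144, 144]
92 [128, 130, 131, 130, 146, 150, 151, 151, 150, 129,
[... 1643 characters left out ...]
79, 83, 154, 155, 154, 154, 154, 154, 153, 154, 154, 154, 153, 129, 153, 152, 152, 152, 152, 153, 153, 153, 153, 153, 152, 152, 152, 152, 153, 136, 72, 85, 147, 150, 151, 151, 150, 151, 150, 149, 149, 149, 148, 147, 147, 146, 145]
[151, 151, 151, 151, 153, 154, 154, 153, 154, 142, 151, 151, 151, 151, 151, 151, 134, 74, 63, 148, 149, 148, 148, 147, 147, 147, 146, 146, 146, 145, 145, 145, 154, 156, 156, 155, 156, 142, 144, 144, 144, 144, 144, 144, 144, 144, 144, 120, 80, 85, 145, 145, 146, 146, 145, 146, 146, 146, 147, 147, 147, 127, 155, 154, 155, 154, 151, 149, 150, 150, 150, 150, 151, 150, 150, 151, 150, 122, 74, 85, 147, 149, 149, 150, 150, 150, 150, 150, 149, 149, 150, 149, 149, 148, 148]
```

All three hooks cross over the rail, in the right slots. Now the keeper knob again.

>>> carry_out:
  gripper: 0.5
  plan:
    - {"tx":0,"ty":-20,"tz":30,"rx":0,"ry":0.07,"rz":0.02}
    - {"tx":0,"ty":-30,"tz":30,"rx":0,"ry":0.07,"rz":0.02}
    - {"tx":10,"ty":-34,"tz":0,"rx":0,"ry":0.07,"rz":0.02}
    - {"tx":16,"ty":-34,"tz":0,"rx":0,"ry":0.07,"rz":0.02}
    - {"tx":16,"ty":-34,"tz":0,"rx":0,"ry":0.06,"rz":0.02}
    - {"tx":16,"ty":-34,"tz":0,"rx":0,"ry":0,"rz":0.02}
    - {"tx":16,"ty":-34,"tz":0,"rx":0,"ry":0,"rz":0.01}
    - {"tx":16,"ty":-35,"tz":0,"rx":0,"ry":0,"rz":0}
    - {"tx":16,"ty":-34,"tz":0,"rx":0,"ry":0,"rz":0}
    - {"tx":0,"ty":0,"tz":0,"rx":0,"ry":0,"rz":0}
    - {"tx":0,"ty":0,"tz":0,"rx":0,"ry":0,"rz":0}

```text
time: 35.3
tool_pos: [636.8, -192.9, 344.0]
tcp_rot: [-3.131, 0.002, 0.107]
contact_force: [0.1, 0.4, -0.1]
grip_width: 46.0
finger_force: 0.0
```

```bash
cat > kn.py <<'E'
from h import *
o=bot.get_obs();print(o["tool_pos"].round(1),o["tcp_rot"].round(3))
m=bot.camera_model("wrist");im=bot.capture("wrist")[:,:,::-1];g=im.max(2);cv2.imwrite("pics/k%d.png"%(o["time"]*100),im)
p=proj(m,[634.4,-192.7,303])[0].astype(int);print("pred",p)
x0,y0=p[0]-45,p[1]-65
d=((g<50)*255).astype(np.uint8)[y0:p[1]+55,x0:p[0]+45];N,l,st,ce=cv2.connectedComponentsWithStats(d);i=l[65,45]
print(st[i]+[x0,y0,0,0,0])
v,u=np.where(l==i);L=[]
for r in range(v.min()+12,v.max()-8):L.append((u[v==r].mean()+x0,r+y0))
A,B=onz(m,L[0],303),onz(m,L[-1],303);w=A-B;print("wing dir",np.arctan2(w[1],w[0]),"keeper",np.pi/2-.018-np.arctan2(w[1],w[0]))
near=onz(m,(u[v==v.max()-2].mean()+x0,v.max()+y0),303);w=w/np.linalg.norm(w);print("axis",near+26*w)
E
python3 kn.py
```

```text
[ 636.8 -192.9  344. ] [-3.131e+00  2.000e-03  1.070e-01]
pred [254 221]
[ 245  176   26   76 1606]
wing dir 0.06725990408817609 keeper 1.4855364227067205
axis [ 637.87872321 -193.50245389  303.        ]
```

>>> carry_out:
  plan:
    - {"tx":-2,"ty":-1,"tz":-34,"rx":0,"ry":0,"rz":-0.02}
    - {"tx":0,"ty":0,"tz":-30,"rx":0,"ry":0,"rz":0}
    - {"tx":0,"ty":0,"tz":0,"rx":0,"ry":0,"rz":0}
    - {"tx":0,"ty":0,"tz":0,"rx":0,"ry":0,"rz":0}
    - {"tx":0,"ty":0,"tz":0,"rx":0,"ry":0,"rz":0}

```text
time: 35.85
tool_pos: [635.1, -192.7, 284.8]
tcp_rot: [-3.135, -0.004, 0.089]
contact_force: [-0.0, -0.3, 1.5]
grip_width: 45.8
finger_force: 0.0
```

>>> carry_out:
  plan:
    - {"tx":0,"ty":0,"tz":-5,"rx":0,"ry":0,"rz":0}
    - {"tx":0,"ty":0,"tz":-2,"rx":0,"ry":0,"rz":0}
    - {"tx":0,"ty":0,"tz":0,"rx":0,"ry":0,"rz":0}
    - {"tx":0,"ty":0,"tz":0,"rx":0,"ry":0,"rz":0}

```text
time: 36.25
tool_pos: [634.3, -193.1, 275.3]
tcp_rot: [-3.133, -0.0, 0.088]
contact_force: [0.1, 0.7, 0.7]
grip_width: 46.1
finger_force: 0.0
```

>>> carry_out:
  gripper: 1
  plan:
    - {"tx":0,"ty":0,"tz":1,"rx":0,"ry":0,"rz":0}
    - {"tx":0,"ty":0,"tz":0,"rx":0,"ry":0,"rz":0}
    - {"tx":0,"ty":0,"tz":0,"rx":0,"ry":0,"rz":0}
    - {"tx":0,"ty":0,"tz":0,"rx":0,"ry":0,"rz":0}
    - {"tx":0,"ty":0,"tz":0,"rx":0,"ry":0,"rz":0}
    - {"tx":0,"ty":0,"tz":0,"rx":0,"ry":0,"rz":0}
    - {"tx":0,"ty":0,"tz":0,"rx":0,"ry":0,"rz":0}

```text
time: 36.95
tool_pos: [634.4, -194.6, 276.4]
tcp_rot: [-3.135, -0.001, 0.087]
contact_force: [0.1, -5.7, -0.6]
grip_width: 18.0
finger_force: 29.9
```

>>> carry_out:
  plan:
    - {"tx":0,"ty":0,"tz":5,"rx":0,"ry":0,"rz":0}
    - {"tx":0,"ty":0,"tz":5,"rx":0,"ry":0,"rz":0}
    - {"tx":0,"ty":0,"tz":5,"rx":0,"ry":0,"rz":0}
    - {"tx":0,"ty":0,"tz":4,"rx":0,"ry":0,"rz":0}
    - {"tx":0,"ty":0,"tz":0,"rx":0,"ry":0,"rz":0}
    - {"tx":0,"ty":0,"tz":0,"rx":0,"ry":0,"rz":0}

```text
time: 37.55
tool_pos: [634.3, -194.6, 293.3]
tcp_rot: [-3.134, 0.002, 0.087]
contact_force: [2.4, -5.8, -9.1]
grip_width: 17.5
finger_force: 29.9
```

>>> carry_out:
  plan:
    - {"tx":0,"ty":0,"tz":0,"rx":0,"ry":0,"rz":0.12}
    - {"tx":0,"ty":0,"tz":0,"rx":0,"ry":0,"rz":0.12}
    - {"tx":0,"ty":0,"tz":0,"rx":0,"ry":0,"rz":0.12}
    - {"tx":0,"ty":0,"tz":0,"rx":0,"ry":0,"rz":0.12}
    - {"tx":0,"ty":0,"tz":0,"rx":0,"ry":0,"rz":0.12}
    - {"tx":0,"ty":0,"tz":0,"rx":0,"ry":0,"rz":0.12}
    - {"tx":0,"ty":0,"tz":0,"rx":0,"ry":0,"rz":0.12}
    - {"tx":0,"ty":0,"tz":0,"rx":0,"ry":0,"rz":0.12}
    - {"tx":0,"ty":0,"tz":0,"rx":0,"ry":0,"rz":0.12}
    - {"tx":0,"ty":0,"tz":0,"rx":0,"ry":0,"rz":0.12}
    - {"tx":0,"ty":0,"tz":0,"rx":0,"ry":0,"rz":0.12}
    - {"tx":0,"ty":0,"tz":0,"rx":0,"ry":0,"rz":0.08}

```text
time: 38.75
tool_pos: [635.0, -195.2, 293.3]
tcp_rot: [-3.133, 0.003, 1.491]
contact_force: [5.8, -8.8, -9.0]
grip_width: 17.7
finger_force: 30.0
```

>>> carry_out:
  plan:
    - {"tx":0,"ty":0,"tz":0,"rx":0,"ry":0,"rz":0}
    - {"tx":0,"ty":0,"tz":0,"rx":0,"ry":0,"rz":0}

```text
time: 38.95
tool_pos: [635.1, -195.2, 293.3]
tcp_rot: [-3.134, 0.003, 1.487]
contact_force: [5.6, -8.1, -8.7]
grip_width: 17.9
finger_force: 29.9
```

Run:
```python
from h import *
o=bot.get_obs();print(o["tcp_rot"],o["moment"].round(2),o["contact_force"].round(1))
s=bot.capture("scene")[:,:,::-1];ms=bot.camera_model("scene");cv2.imwrite("pics/s6.png",s)
m=bot.camera_model("wrist");im=bot.capture("wrist")[:,:,::-1];cv2.imwrite("pics/w6.png",im);g=cv2.cvtColor(im,6).astype(int)
for L in (0,9,17):
  for k in (0,.05,.1):
    b=np.pi/2-.018-k;print(L,k,[proj(m,[634.4+q*np.cos(b),-192.7+q*np.sin(b),257+5-5+L]).round(0).tolist() for q in(60,150)])
for r in(20,60,100,140):print(r,g[r,215:300:3].tolist())
```

```text
[-3.13362587e+00  2.63493091e-03  1.48709618e+00] [-1.53 -1.37  0.04] [ 5.6 -8.1 -8.7]
0 0 [[[248.0, 127.0]], [[237.0, -36.0]]]
0 0.05 [[[253.0, 127.0]], [[251.0, -37.0]]]
0 0.1 [[[258.0, 127.0]], [[264.0, -37.0]]]
9 0 [[[248.0, 129.0]], [[236.0, -43.0]]]
9 0.05 [[[253.0, 129.0]], [[250.0, -43.0]]]
9 0.1 [[[258.0, 129.0]], [[265.0, -43.0]]]
17 0 [[[248.0, 130.0]], [[235.0, -49.0]]]
17 0.05 [[[253.0, 130.0]], [[250.0, -50.0]]]
17 0.1 [[[258.0, 130.0]], [[265.0, -50.0]]]
20 [141, 141, 140, 141, 141, 139, 131, 135, 139, 139, 127, 139, 140, 141, 137, 131, 108, 132, 140, 110, 25, 98, 73, 153, 143, 105, 126, 108, 136]
60 [139, 144, 148, 143, 143, 142, 143, 141, 138, 141, 134, 141, 142, 144, 140, 134, 109, 131, 140, 141, 83, 46, 114, 119, 164, 90, 122, 121, 106]
100 [144, 143, 141, 141, 147, 147, 142, 136, 133, 140, 141, 142, 144, 145, 140, 135, 109, 143, 144, 148, 148, 145, 82, 77, 76, 76, 107, 131, 109]
140 [144, 147, 145, 147, 146, 146, 146, 145, 145, 143, 139, 142, 144, 145, 141, 136, 113, 143, 145, 142, 146, 145, 144, 143, 144, 145, 137, 146, 173]
```

>>> carry_out:
  plan:
    - {"tx":0,"ty":0,"tz":0,"rx":0,"ry":0,"rz":0.03}
    - {"tx":0,"ty":0,"tz":0,"rx":0,"ry":0,"rz":0.03}
    - {"tx":0,"ty":0,"tz":0,"rx":0,"ry":0,"rz":0.015}
    - {"tx":0,"ty":0,"tz":0,"rx":0,"ry":0,"rz":0}
    - {"tx":0,"ty":0,"tz":0,"rx":0,"ry":0,"rz":0}

```text
time: 39.55
tool_pos: [635.1, -195.4, 293.6]
tcp_rot: [-3.134, 0.003, 1.56]
contact_force: [6.4, -9.1, -7.7]
grip_width: 18.7
finger_force: 30.7
```

```bash
python3 -c "
from h import *
o=bot.get_obs();print(o['tcp_rot'],o['moment'].round(2),o['contact_force'].round(1))"
```

```text
[-3.13385931e+00  2.77916135e-03  1.56040487e+00] [-1.35 -1.29 -0.74] [ 6.4 -9.1 -7.7]
```

The bar is against the front stop (moment −0.74 N m). Lower it home.

>>> carry_out:
  plan:
    - {"tx":0,"ty":0,"tz":-4,"rx":0,"ry":0,"rz":-0.005}
    - {"tx":0,"ty":0,"tz":-4,"rx":0,"ry":0,"rz":0}
    - {"tx":0,"ty":0,"tz":-4,"rx":0,"ry":0,"rz":0}
    - {"tx":0,"ty":0,"tz":-4,"rx":0,"ry":0,"rz":0}
    - {"tx":0,"ty":0,"tz":-1,"rx":0,"ry":0,"rz":0}
    - {"tx":0,"ty":0,"tz":0,"rx":0,"ry":0,"rz":0}
    - {"tx":0,"ty":0,"tz":0,"rx":0,"ry":0,"rz":0}

```text
time: 40.25
tool_pos: [635.1, -196.8, 278.0]
tcp_rot: [-3.136, 0.005, 1.555]
contact_force: [4.8, -12.5, -3.6]
grip_width: 18.3
finger_force: 30.0
```

>>> carry_out:
  gripper: 0.6
  plan:
    - {"tx":0,"ty":0,"tz":-1,"rx":0,"ry":0,"rz":0}
    - {"tx":0,"ty":0,"tz":0,"rx":0,"ry":0,"rz":0}
    - {"tx":0,"ty":0,"tz":0,"rx":0,"ry":0,"rz":0}
    - {"tx":0,"ty":0,"tz":0,"rx":0,"ry":0,"rz":0}
    - {"tx":0,"ty":0,"tz":0,"rx":0,"ry":0,"rz":0}
    - {"tx":0,"ty":0,"tz":34,"rx":0,"ry":0,"rz":0}
    - {"tx":0,"ty":0,"tz":34,"rx":0,"ry":0,"rz":0}
    - {"tx":0,"ty":0,"tz":0,"rx":0,"ry":0,"rz":0}
    - {"tx":0,"ty":0,"tz":0,"rx":0,"ry":0,"rz":0}

```text
time: 41.15
tool_pos: [634.4, -192.9, 345.8]
tcp_rot: [-3.134, 0.001, 1.559]
contact_force: [-0.0, -0.6, -0.5]
grip_width: 36.7
finger_force: 0.0
```

```bash
python3 kn.py
python3 - <<'E'
from h import *
m=bot.camera_model("wrist");d=np.array([.018,1])
for L in(0,9):print(L,proj(m,[*(np.array([634.4,-192.7])-26*d),303+L]).round(1),proj(m,[*(np.array([634.4,-192.7])+26*d),273+L]).round(1))
E
```

```text
[ 634.4 -192.9  345.8] [-3.134e+00  1.000e-03  1.559e+00]
pred [256 218]
[ 244  176   27   76 1725]
wing dir 1.5177295935839608 keeper 0.035066733210935785
axis [ 635.09509768 -191.97965499  303.        ]
0 [[256.5 253.1]] [[257.2 171.5]]
9 [[256.4 259.4]] [[257.1 174.5]]
```

The wing looks just as it did at the start, when it was home. I retreat clear and compare the bar with the first pictures.

>>> carry_out:
  plan:
    - {"tx":0,"ty":0,"tz":40,"rx":0,"ry":0,"rz":0}
    - {"tx":-40,"ty":-20,"tz":10,"rx":0,"ry":0,"rz":0}
    - {"tx":-40,"ty":-25,"tz":0,"rx":0,"ry":0,"rz":0}
    - {"tx":-40,"ty":-25,"tz":0,"rx":0,"ry":0,"rz":0}
    - {"tx":-40,"ty":-25,"tz":0,"rx":0,"ry":0,"rz":0}
    - {"tx":-40,"ty":-25,"tz":0,"rx":0,"ry":0,"rz":0}
    - {"tx":-40,"ty":-25,"tz":0,"rx":0,"ry":0,"rz":0}
    - {"tx":-40,"ty":-25,"tz":0,"rx":0,"ry":0,"rz":0}
    - {"tx":-40,"ty":-25,"tz":0,"rx":0,"ry":0,"rz":0}
    - {"tx":0,"ty":0,"tz":0,"rx":0,"ry":0,"rz":0}
    - {"tx":0,"ty":0,"tz":0,"rx":0,"ry":0,"rz":0}

```text
time: 42.3
tool_pos: [313.5, -388.1, 394.1]
tcp_rot: [-3.132, -0.002, 1.556]
contact_force: [0.6, 0.4, -0.2]
grip_width: 37.0
finger_force: 0.0
```

Run:
```python
from h import *
o=bot.get_obs();print(o["time"],o["tool_pos"].round(0),o["contact_force"].round(1))
t=bot.capture("top")[:,:,::-1];t0=cv2.imread("pics/top0.png");cv2.imwrite("pics/t9.png",t)
s=bot.capture("scene")[:,:,::-1];s0=cv2.imread("pics/scene0.png");cv2.imwrite("pics/s9.png",s)
G=lambda a:cv2.cvtColor(a,6).astype(int)
M=bot.camera_model("top");S=bot.camera_model("scene")
for y in(-180,-120,100,240,275):
    c,r=proj(M,[638+.018*y,34+y,257])[0].astype(int);print("top",y,c,r,"|",*G(t)[r-6:r+8,c],"| init",*G(t0)[r-6:r+8,c])
for y in(-120,-60,100,200,240,270):
    c,r=proj(S,[638+.018*y,34+y,257])[0].astype(int);print("scene",y,c,r,"|",*G(s)[r-7:r+10,c],"| init",*G(s0)[r-7:r+10,c])
# cups unmoved
for nm,(u,v) in(("cup4",(199,218)),("cup2",(323,227))):
    print(nm,np.abs(G(t)-G(t0))[v-14:v+14,u-14:u+14].mean().round(1))
```

```text
42.3 [ 313. -388.  394.] [ 0.6  0.4 -0.2]
top -180 300 135 | 153 155 160 147 115 126 125 125 125 111 104 127 125 124 | init 153 153 155 158 149 122 126 121 110 114 103 126 126 121
top -120 280 135 | 91 96 122 117 125 118 108 131 118 72 0 23 94 136 | init 88 96 121 93 102 127 126 128 116 69 5 22 93 136
top 100 203 132 | 122 126 128 117 94 101 102 131 130 108 52 80 112 132 | init 99 99 130 94 110 120 127 118 116 110 53 79 111 129
top 240 155 131 | 137 128 127 152 154 148 109 124 120 101 91 66 72 76 | init 148 151 149 140 108 123 122 123 118 101 88 67 69 78
top 275 142 130 | 32 16 50 110 107 112 140 154 152 151 151 150 149 149 | init 97 100 106 104 49 18 27 23 33 104 157 152 147 147
scene -120 246 138 | 191 188 200 199 179 154 142 146 155 155 152 144 128 113 104 102 122 | init 189 190 202 209 198 171 152 144 147 154 153 144 126 111 107 103 121
scene -60 230 145 | 207 191 168 157 153 155 166 173 164 144 119 95 78 66 74 114 149 | init 205 194 181 189 186 168 150 146 145 137 118 95 78 68 73 112 147
scene 100 184 164 | 161 155 151 146 143 147 165 187 200 199 182 159 139 123 111 111 122 | init 163 170 187 200 195 174 157 156 177 188 179 159 140 123 112 111 122
scene 200 153 177 | 169 160 149 144 151 169 178 183 180 173 155 133 111 82 69 66 87 | init 189 191 190 183 172 159 148 145 150 156 149 129 109 85 67 67 82
scene 240 140 183 | 165 152 145 147 164 176 186 189 187 181 166 155 143 142 157 165 159 | init 183 179 180 177 171 171 176 172 169 171 166 153 145 145 158 163 158
scene 270 131 187 | 167 171 154 128 117 108 97 100 131 165 178 183 186 187 183 184 184 | init 132 115 98 113 146 152 126 94 96 131 165 180 186 186 185 181 184
cup4 1.5
cup2 1.5
```

The bar's far end sits about 12 mm behind its first position, roughly 0.03 rad, so it is probably resting on the low rear prong. I regrip, lift higher and press it to the stop.

>>> carry_out:
  gripper: 0.5
  plan:
    - {"tx":40,"ty":25,"tz":0,"rx":0,"ry":0,"rz":0}
    - {"tx":40,"ty":25,"tz":0,"rx":0,"ry":0,"rz":0}
    - {"tx":40,"ty":25,"tz":0,"rx":0,"ry":0,"rz":0}
    - {"tx":40,"ty":25,"tz":0,"rx":0,"ry":0,"rz":0}
    - {"tx":40,"ty":25,"tz":0,"rx":0,"ry":0,"rz":0}
    - {"tx":40,"ty":25,"tz":0,"rx":0,"ry":0,"rz":0}
    - {"tx":40,"ty":25,"tz":0,"rx":0,"ry":0,"rz":-0.015}
    - {"tx":41,"ty":20,"tz":-10,"rx":0,"ry":0,"rz":-0.015}
    - {"tx":0,"ty":0,"tz":-40,"rx":0,"ry":0,"rz":0}
    - {"tx":0,"ty":0,"tz":0,"rx":0,"ry":0,"rz":0}
    - {"tx":0,"ty":0,"tz":0,"rx":0,"ry":0,"rz":0}

```text
time: 43.5
tool_pos: [635.2, -191.7, 344.8]
tcp_rot: [-3.13, -0.001, 1.53]
contact_force: [-0.7, -0.6, 1.7]
grip_width: 45.9
finger_force: 0.0
```

```bash
python3 kn.py
python3 - <<'E'
from h import *
m=bot.camera_model("wrist");g=cv2.cvtColor(bot.capture("wrist"),7).astype(int)
for k in(0,.03,.06):
  b=np.pi/2-.018-k;print(k,[proj(m,[634.4+q*np.cos(b),-192.7+q*np.sin(b),257]).round(1).tolist() for q in(50,80,110,150)], "rail",[proj(m,[635.5+q*.018,-192.7+q,240]).round(1).tolist() for q in (80,150)])
for r in(10,40,70,100,130):print(r,*g[r,225:300:2])
E
```

```text
[ 635.2 -191.7  344.8] [-3.13e+00 -1.00e-03  1.53e+00]
pred [255 220]
[ 244  178   25   76 1756]
wing dir 1.5060059265151247 keeper 0.04679040027977188
axis [ 635.210824   -191.71732324  303.        ]
0 [[[253.4, 136.3]], [[252.5, 96.8]], [[251.5, 55.1]], [[250.0, -3.2]]] rail [[[254.1, 96.5]], [[251.9, 3.2]]]
0.03 [[[255.3, 136.3]], [[255.6, 96.8]], [[255.9, 55.1]], [[256.4, -3.3]]] rail [[[254.1, 96.5]], [[251.9, 3.2]]]
0.06 [[[257.2, 136.3]], [[258.8, 96.8]], [[260.4, 55.2]], [[262.7, -3.1]]] rail [[[254.1, 96.5]], [[251.9, 3.2]]]
10 135 135 135 134 135 134 134 137 137 134 128 133 134 127 134 136 137 133 128 111 117 137 137 137 137 113 106 104 103 112 157 140 88 117 118 101 131 159
40 136 136 137 135 135 133 134 137 137 136 128 134 134 130 137 138 138 134 127 108 133 139 136 137 137 107 33 52 58 42 143 148 93 118 120 103 125 161
70 139 138 140 138 138 137 136 139 141 138 136 132 135 132 138 140 139 135 127 106 135 141 136 137 139 122 49 60 109 114 142 145 97 120 121 103 149 170
100 137 137 137 140 140 138 139 140 143 143 149 135 134 135 140 141 140 135 122 115 135 133 133 141 138 129 127 96 76 76 75 75 94 123 122 107 145 170
130 143 145 144 145 144 143 136 132 134 134 136 134 134 138 141 142 139 134 119 123 140 142 145 143 144 145 143 140 140 141 141 142 135 138 148 165 167 168
```

The bar sits at about 0.033 rad, just short of the fork. Regrip.

>>> carry_out:
  plan:
    - {"tx":-1,"ty":-1,"tz":-34,"rx":0,"ry":0,"rz":0}
    - {"tx":0,"ty":0,"tz":-26,"rx":0,"ry":0,"rz":0}
    - {"tx":0,"ty":0,"tz":-8,"rx":0,"ry":0,"rz":0}
    - {"tx":0,"ty":0,"tz":0,"rx":0,"ry":0,"rz":0}
    - {"tx":0,"ty":0,"tz":0,"rx":0,"ry":0,"rz":0}

```text
time: 44.1
tool_pos: [634.9, -194.7, 280.0]
tcp_rot: [-3.137, 0.002, 1.528]
contact_force: [0.0, -0.0, 0.9]
grip_width: 45.7
finger_force: 0.0
```

>>> carry_out:
  gripper: 1
  plan:
    - {"tx":0,"ty":0,"tz":0,"rx":0,"ry":0,"rz":0}
    - {"tx":0,"ty":0,"tz":0,"rx":0,"ry":0,"rz":0}
    - {"tx":0,"ty":0,"tz":0,"rx":0,"ry":0,"rz":0}
    - {"tx":0,"ty":0,"tz":0,"rx":0,"ry":0,"rz":0}
    - {"tx":0,"ty":0,"tz":0,"rx":0,"ry":0,"rz":0}
    - {"tx":0,"ty":0,"tz":0,"rx":0,"ry":0,"rz":0}
    - {"tx":0,"ty":0,"tz":0,"rx":0,"ry":0,"rz":0}

```text
time: 44.8
tool_pos: [635.0, -194.1, 277.5]
tcp_rot: [-3.135, 0.0, 1.529]
contact_force: [5.3, -0.8, 1.4]
grip_width: 17.7
finger_force: 29.9
```

>>> carry_out:
  plan:
    - {"tx":0,"ty":0,"tz":5,"rx":0,"ry":0,"rz":0}
    - {"tx":0,"ty":0,"tz":5,"rx":0,"ry":0,"rz":0}
    - {"tx":0,"ty":0,"tz":5,"rx":0,"ry":0,"rz":0}
    - {"tx":0,"ty":0,"tz":5,"rx":0,"ry":0,"rz":0}
    - {"tx":0,"ty":0,"tz":1,"rx":0,"ry":0,"rz":0}
    - {"tx":0,"ty":0,"tz":0,"rx":0,"ry":0,"rz":0}
    - {"tx":0,"ty":0,"tz":0,"rx":0,"ry":0,"rz":0}

```text
time: 45.5
tool_pos: [635.2, -193.0, 296.0]
tcp_rot: [-3.132, -0.002, 1.53]
contact_force: [7.7, 2.4, -8.7]
grip_width: 17.8
finger_force: 30.0
```

```bash
python3 -c "
from h import *
o=bot.get_obs();print(o['tcp_rot'],o['moment'].round(2),o['contact_force'].round(1))"
```

```text
[-3.13225323e+00 -2.12929929e-03  1.52990009e+00] [ 0.07 -1.82  0.  ] [ 7.7  2.4 -8.7]
```

>>> carry_out:
  plan:
    - {"tx":0,"ty":0,"tz":0,"rx":0,"ry":0,"rz":0.02}
    - {"tx":0,"ty":0,"tz":0,"rx":0,"ry":0,"rz":0.015}
    - {"tx":0,"ty":0,"tz":0,"rx":0,"ry":0,"rz":0}
    - {"tx":0,"ty":0,"tz":0,"rx":0,"ry":0,"rz":0}

```text
time: 45.9
tool_pos: [635.1, -193.0, 295.9]
tcp_rot: [-3.132, -0.002, 1.565]
contact_force: [7.0, 1.7, -8.6]
grip_width: 18.0
finger_force: 30.0
```

```bash
cat > bar.py <<'E'
from h import *
o=bot.get_obs();print(o['tcp_rot'].round(3),o['moment'].round(2),o['contact_force'].round(1),o["tool_pos"].round(1))
t=cv2.cvtColor(bot.capture("top"),7).astype(float);t0=cv2.cvtColor(cv2.imread("pics/top0.png"),6).astype(float)
M=bot.camera_model("top")
for y in(200,225,240,275,280,285):
    c,r=proj(M,[638+.018*y,34+y,257])[0].astype(int);print("top",y,c,r,"|",*t[r-8:r+6,c].astype(int),"| init",*t0[r-8:r+6,c].astype(int))
E
python3 bar.py
```

```text
[-3.132e+00 -2.000e-03  1.565e+00] [ 0.09 -1.83 -0.  ] [ 7.   1.7 -8.6] [ 635.1 -193.   295.9]
top 200 168 131 | 148 99 112 62 58 57 63 102 132 125 104 90 61 106 | init 142 95 108 58 52 51 80 132 129 119 91 86 59 102
top 225 160 131 | 152 154 158 160 160 161 157 132 126 125 113 130 129 130 | init 147 149 152 155 156 148 123 124 127 119 105 126 123 128
top 240 155 131 | 153 153 155 154 154 155 150 118 129 123 107 107 93 69 | init 149 150 148 151 149 140 108 123 122 123 118 101 88 67
top 275 142 130 | 97 98 101 106 109 107 83 14 28 31 13 47 119 161 | init 96 98 97 100 106 104 49 18 27 23 33 104 157 152
top 280 141 130 | 102 104 105 108 110 108 79 13 32 40 21 58 131 161 | init 99 100 101 105 109 106 74 9 12 22 87 159 156 153
top 285 139 130 | 107 108 109 110 112 115 115 78 29 36 91 128 164 160 | init 103 103 107 106 109 109 114 112 115 138 163 156 154 150
```

>>> carry_out:
  plan:
    - {"tx":0,"ty":0,"tz":0,"rx":0,"ry":0,"rz":0.01}
    - {"tx":0,"ty":0,"tz":0,"rx":0,"ry":0,"rz":0}
    - {"tx":0,"ty":0,"tz":0,"rx":0,"ry":0,"rz":0}

```text
time: 46.25
tool_pos: [635.1, -193.1, 295.9]
tcp_rot: [-3.132, -0.002, 1.574]
contact_force: [8.2, 1.4, -9.0]
grip_width: 17.7
finger_force: 30.0
```

```bash
python3 bar.py
```

```text
[-3.132e+00 -2.000e-03  1.574e+00] [ 0.04 -1.84 -0.26] [ 8.2  1.4 -9. ] [ 635.1 -193.1  295.9]
top 200 168 131 | 147 98 113 60 56 54 62 103 132 135 127 85 61 105 | init 142 95 108 58 52 51 80 132 129 119 91 86 59 102
top 225 160 131 | 152 156 156 159 160 163 153 115 127 124 117 129 130 129 | init 147 149 152 155 156 148 123 124 127 119 105 126 123 128
top 240 155 131 | 154 155 155 154 153 154 153 134 126 123 105 107 93 67 | init 149 150 148 151 149 140 108 123 122 123 118 101 88 67
top 275 142 130 | 96 99 100 104 107 108 79 18 28 27 17 45 121 162 | init 96 98 97 100 106 104 49 18 27 23 33 104 157 152
top 280 141 130 | 99 104 104 108 113 106 77 13 25 40 27 60 137 161 | init 99 100 101 105 109 106 74 9 12 22 87 159 156 153
top 285 139 130 | 106 108 110 112 113 116 116 75 25 16 51 102 164 159 | init 103 103 107 106 109 109 114 112 115 138 163 156 154 150
```

Now at the stop (bar unchanged, moment −0.26). Lower slowly and keep the yaw.

>>> carry_out:
  plan:
    - {"tx":0,"ty":0,"tz":-4,"rx":0,"ry":0,"rz":0}
    - {"tx":0,"ty":0,"tz":-4,"rx":0,"ry":0,"rz":0}
    - {"tx":0,"ty":0,"tz":-4,"rx":0,"ry":0,"rz":0}
    - {"tx":0,"ty":0,"tz":-4,"rx":0,"ry":0,"rz":0}
    - {"tx":0,"ty":0,"tz":-3,"rx":0,"ry":0,"rz":0}
    - {"tx":0,"ty":0,"tz":0,"rx":0,"ry":0,"rz":0}
    - {"tx":0,"ty":0,"tz":0,"rx":0,"ry":0,"rz":0}

```text
time: 47.0
tool_pos: [635.1, -193.2, 277.8]
tcp_rot: [-3.133, -0.002, 1.573]
contact_force: [8.2, 1.3, -5.7]
grip_width: 17.9
finger_force: 30.3
```

```bash
python3 bar.py
```

```text
[-3.133e+00 -2.000e-03  1.573e+00] [ 0.06 -1.66 -0.64] [ 8.2  1.3 -5.7] [ 635.1 -193.2  277.8]
top 200 168 131 | 147 98 114 60 56 56 64 97 131 128 110 87 64 106 | init 142 95 108 58 52 51 80 132 129 119 91 86 59 102
top 225 160 131 | 152 153 157 159 160 162 154 121 127 126 114 130 129 131 | init 147 149 152 155 156 148 123 124 127 119 105 126 123 128
top 240 155 131 | 154 153 157 155 152 155 149 119 127 121 105 106 92 68 | init 149 150 148 151 149 140 108 123 122 123 118 101 88 67
top 275 142 130 | 97 99 101 105 108 102 51 11 28 30 10 79 162 159 | init 96 98 97 100 106 104 49 18 27 23 33 104 157 152
top 280 141 130 | 100 102 105 107 109 112 102 52 12 15 33 105 166 158 | init 99 100 101 105 109 106 74 9 12 22 87 159 156 153
top 285 139 130 | 107 108 107 112 112 114 117 117 119 142 166 163 159 158 | init 103 103 107 106 109 109 114 112 115 138 163 156 154 150
```

>>> carry_out:
  plan:
    - {"tx":0,"ty":0,"tz":-1,"rx":0,"ry":0,"rz":-0.005}
    - {"tx":0,"ty":0,"tz":-0.5,"rx":0,"ry":0,"rz":0}
    - {"tx":0,"ty":0,"tz":0,"rx":0,"ry":0,"rz":0}

```text
time: 47.35
tool_pos: [635.1, -193.3, 277.7]
tcp_rot: [-3.135, -0.001, 1.569]
contact_force: [6.3, 2.5, -0.9]
grip_width: 17.8
finger_force: 30.1
```

>>> carry_out:
  gripper: 0.6
  plan:
    - {"tx":0,"ty":0,"tz":0,"rx":0,"ry":0,"rz":0}
    - {"tx":0,"ty":0,"tz":0,"rx":0,"ry":0,"rz":0}
    - {"tx":0,"ty":0,"tz":0,"rx":0,"ry":0,"rz":0}
    - {"tx":0,"ty":0,"tz":0,"rx":0,"ry":0,"rz":0}
    - {"tx":0,"ty":0,"tz":0,"rx":0,"ry":0,"rz":0}
    - {"tx":0,"ty":0,"tz":34,"rx":0,"ry":0,"rz":0}
    - {"tx":0,"ty":0,"tz":34,"rx":0,"ry":0,"rz":0}
    - {"tx":0,"ty":0,"tz":0,"rx":0,"ry":0,"rz":0}
    - {"tx":0,"ty":0,"tz":0,"rx":0,"ry":0,"rz":0}

```text
time: 48.25
tool_pos: [634.4, -194.1, 346.3]
tcp_rot: [-3.134, 0.001, 1.568]
contact_force: [0.0, 0.0, -0.4]
grip_width: 37.0
finger_force: 0.0
```

```bash
python3 kn.py;python3 bar.py
```

```text
[ 634.4 -194.1  346.3] [-3.134e+00  1.000e-03  1.568e+00]
pred [256 216]
[ 245  175   25   75 1732]
wing dir 1.5616891201496816 keeper -0.0088927933547851
axis [ 634.44645264 -191.81417542  303.        ]
[-3.132 -0.     1.568] [ 0.01 -0.11  0.04] [ 0.3  0.8 -1.2] [ 634.  -194.   344.9]
top 200 168 131 | 147 97 114 63 56 56 63 103 131 125 101 88 60 108 | init 142 95 108 58 52 51 80 132 129 119 91 86 59 102
top 225 160 131 | 154 155 157 156 160 162 153 115 128 126 115 130 131 131 | init 147 149 152 155 156 148 123 124 127 119 105 126 123 128
top 240 155 131 | 154 157 155 154 154 153 149 119 123 120 103 106 94 65 | init 149 150 148 151 149 140 108 123 122 123 118 101 88 67
top 275 142 130 | 97 99 103 104 110 103 48 11 27 28 9 80 164 160 | init 96 98 97 100 106 104 49 18 27 23 33 104 157 152
top 280 141 130 | 101 103 104 108 110 112 105 52 14 9 31 107 167 157 | init 99 100 101 105 109 106 74 9 12 22 87 159 156 153
top 285 139 130 | 107 110 110 110 110 114 117 118 120 142 167 163 158 157 | init 103 103 107 106 109 109 114 112 115 138 163 156 154 150
```

The bar is home near angle 0. Retreat and do a last check.

>>> carry_out:
  plan:
    - {"tx":0,"ty":0,"tz":40,"rx":0,"ry":0,"rz":0}
    - {"tx":-40,"ty":-20,"tz":10,"rx":0,"ry":0,"rz":0}
    - {"tx":-40,"ty":-25,"tz":0,"rx":0,"ry":0,"rz":0}
    - {"tx":-40,"ty":-25,"tz":0,"rx":0,"ry":0,"rz":0}
    - {"tx":-40,"ty":-25,"tz":0,"rx":0,"ry":0,"rz":0}
    - {"tx":-40,"ty":-25,"tz":0,"rx":0,"ry":0,"rz":0}
    - {"tx":-40,"ty":-25,"tz":0,"rx":0,"ry":0,"rz":0}
    - {"tx":-40,"ty":-25,"tz":0,"rx":0,"ry":0,"rz":0}
    - {"tx":-40,"ty":-25,"tz":0,"rx":0,"ry":0,"rz":0}
    - {"tx":0,"ty":0,"tz":0,"rx":0,"ry":0,"rz":0}
    - {"tx":0,"ty":0,"tz":0,"rx":0,"ry":0,"rz":0}

```text
time: 49.45
tool_pos: [313.4, -389.2, 394.7]
tcp_rot: [-3.132, -0.002, 1.566]
contact_force: [0.3, 0.6, 0.4]
grip_width: 36.8
finger_force: 0.0
```

Run:
```python
from h import *
G=lambda a:cv2.cvtColor(a,6).astype(int)
t=bot.capture("top")[:,:,::-1];t0=cv2.imread("pics/top0.png");t9=cv2.imread("pics/t9.png")
s=bot.capture("scene")[:,:,::-1];s0=cv2.imread("pics/scene0.png");s9=cv2.imread("pics/s9.png");s2=bot.capture("scene")[:,:,::-1]
S=bot.camera_model("scene");M=bot.camera_model("top")
for y in(-160,60,120,200,240,270,280):
    c,r=proj(S,[638+.018*y,34+y,257])[0].astype(int);print("scene",y,c,r,"|",*G(s)[r-7:r+10,c],"| init",*G(s0)[r-7:r+10,c])
print("still",np.abs(G(s)-G(s2))[140:230,130:260].max())
print("front-of-board diff vs s9",np.abs(G(s)-G(s9))[175:230,130:260].mean().round(2))
for nm,(u,v) in(("cup4",(199,218)),("cup2",(323,227))): print(nm,np.abs(G(t)-G(t0))[v-14:v+14,u-14:u+14].mean().round(1))
for y in(-9,73,153):
    c,r=proj(M,[639+.018*y,34+y,249])[0].round().astype(int);print(y,c,r);print(G(t)[r-8:r+14:2,c-7:c+8:1].tolist())
```

```text
scene -160 256 133 | 180 181 180 180 177 164 152 144 146 159 166 158 146 150 167 184 191 | init 180 181 180 179 176 165 152 145 147 162 163 158 146 149 169 184 188
scene 60 196 159 | 179 195 205 202 186 164 155 156 174 187 174 155 137 128 131 132 132 | init 177 195 206 202 187 165 154 160 185 198 181 156 134 115 108 107 118
scene 120 178 167 | 152 142 161 177 176 162 152 144 133 115 94 89 92 87 95 110 129 | init 152 140 158 177 170 157 147 147 146 124 94 90 90 89 92 109 126
scene 200 153 177 | 190 191 192 187 181 167 153 145 139 142 144 129 110 82 69 68 88 | init 189 191 190 183 172 159 148 145 150 156 149 129 109 85 67 67 82
scene 240 140 183 | 182 181 182 179 174 172 175 168 160 162 164 154 145 143 160 167 161 | init 183 179 180 177 171 171 176 172 169 171 166 153 145 145 158 163 158
scene 270 131 187 | 131 116 100 97 118 134 124 100 94 127 162 180 187 184 182 184 182 | init 132 115 98 113 146 152 126 94 96 131 165 180 186 186 185 181 184
scene 280 127 188 | 68 58 50 45 41 35 25 31 51 97 148 176 183 186 184 180 181 | init 63 58 49 53 53 40 33 37 54 100 148 174 183 184 182 182 182
s
[... 1763 characters left out ...]
 104, 93, 83, 90, 98, 94, 96, 106, 106, 101, 92], [98, 97, 99, 87, 59, 88, 121, 121, 128, 104, 82, 100, 97, 96, 97], [129, 129, 129, 128, 128, 130, 126, 128, 126, 125, 126, 126, 122, 121, 120], [121, 122, 121, 122, 121, 123, 121, 122, 117, 118, 118, 121, 121, 122, 121], [43, 55, 71, 67, 93, 125, 128, 127, 128, 118, 106, 110, 115, 112, 111], [77, 44, 37, 34, 55, 103, 126, 126, 128, 106, 38, 4, 21, 57, 72], [127, 130, 129, 133, 125, 108, 106, 111, 112, 103, 68, 20, 0, 61, 109], [124, 124, 126, 130, 126, 99, 75, 44, 45, 48, 63, 88, 100, 115, 130], [124, 127, 127, 123, 96, 78, 114, 132, 130, 131, 128, 127, 126, 124, 124], [126, 128, 119, 81, 68, 113, 131, 129, 131, 128, 128, 128, 129, 127, 128]]
```

The bar profile matches its first shut state, the three dippers hang in their places, and the cups have not moved. Handing in.

```bash
python3 -c "
from plant import bot
print(bot.close_job())"
```

```text
the job is handed in; nothing more can be done
None
```

I handed the job in at about 50 s: the small, medium and large dippers hang at their own silhouettes (no XL was present), the keeper is shut and dropped home, and the two cups stand where they were; the hand-in returned no verdict.

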